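Find the full tea caddy by its weight and put it away in the tea box

TASK

One of the three tea caddies is full and the other two are empty, but they look the same: lift each one clear of the worktop for a moment, going from left to right, to feel which is heavy, and put the empty ones back upright where they stood. Stand the full one in the free bay of the wooden tea box, next to the small round tin, and shut the lid fully. Keep the caddies upright.

Things in the scene. Friction and masses are not known exactly. Their poses are not given: they have to be found in the camera images.
- caddy_left_centre (a point): Centre (49 mm above the underside) of the left one of three identical closed tea caddies in a row, left/middle/right as the robot sees them. Square steel tin 64 x 64 x 66 mm, wooden lid 65 x 65 x 8 mm that does not come off, on it a wooden bar handle: bar 40 (x) x 12 (y) x 10 mm thick, centre 44 mm, top 49 mm and lid top 25 mm above this point. z up. Empty: about 0.2 kg; the full one: 0.6 to 0.9 kg.
- caddy_middle_centre (a point): Centre (49 mm above the underside) of the middle one of three identical closed tea caddies in a row, left/middle/right as the robot sees them. Square steel tin 64 x 64 x 66 mm, wooden lid 65 x 65 x 8 mm that does not come off, on it a wooden bar handle: bar 40 (x) x 12 (y) x 10 mm thick, centre 44 mm, top 49 mm and lid top 25 mm above this point. z up. Empty: about 0.2 kg; the full one: 0.6 to 0.9 kg.
- caddy_right_centre (a point): Centre (49 mm above the underside) of the right one of three identical closed tea caddies in a row, left/middle/right as the robot sees them. Square steel tin 64 x 64 x 66 mm, wooden lid 65 x 65 x 8 mm that does not come off, on it a wooden bar handle: bar 40 (x) x 12 (y) x 10 mm thick, centre 44 mm, top 49 mm and lid top 25 mm above this point. z up. Empty: about 0.2 kg; the full one: 0.6 to 0.9 kg.
- free_bay (a point): Centre of the floor of the tea box's free bay (right end; the other bay, at +y, holds a round tin 63 mm across, 34 mm high). x runs from the box's front to its hinged back, y along it, z up. Bay 76 x 76 mm, floor 10 mm above the worktop; outer walls 10 mm thick, rims 48 mm above the floor, divider 12 mm lower. The wooden box is fixed, 96 (x) x 178 mm (y).
- lid_hinge (a point): Middle of the hinge line of the tea box's lid, on top of the back wall, 58 mm above the worktop; from free_bay it is 48 mm along x and 41 mm along y. Axes as free_bay; the hinge line runs along y.
- tea_box_lid (a joint): Angle of the lid: 0 shut, 1.85 at its stop; starts open at 1.55 to 1.8, tipped back. A hollow cap 96 (front to back) x 178 x 66 mm high, 0.3 kg, no latch. Stiff hinge: it stays where left and needs about 2 to 5 N near its front edge. Push it over from behind, then press down; shut, its flat top is 124 mm above the worktop and clears a caddy standing in the bay by 10 mm.
- lid_front_edge (a point): Middle of the lid's front top edge, farthest from the hinge: shut, it is 96 mm in front of the hinge line and 66 mm above it; with the lid open it is the lid's uppermost back edge, up to 165 mm above the worktop. The frame turns with the lid: z points out of the lid's flat top.

How it is judged:
By the outcome, as a careful person would: the job done as asked, in the order asked, and still so for the second after the job is handed in, with the robot touching nothing.
It also fails if it takes over 72 s, if anything falls off the work surface, if the arm or the gripper's body presses on something with over 40 N, if the wrist force passes 120 N, or if a joint passes its speed limit or range.

ROBOT

A 6-joint arm with a two-finger parallel gripper is mounted at the origin on a cart in front of the work surface, level with it; the furniture and walls round the work are solid. World frame = base frame: x ahead of the robot, y to its left, z up, the work surface at z = 0. Lengths are in m, angles in rad, forces in N, time in s.
With the tool pointing down it reaches from about 0.375 to 0.9 m from the base axis. Payload 3.1 kg.
Tool frame: the origin (TCP) lies on the centre line of the jaws, within the pads' length; the fingertips stand 25 mm ahead of it and the grasp point (between the pads) lies 6 mm ahead of it; x points along the fingers, y is the direction in which the jaws open and shut, and the axes are right-handed (so a half turn about x gives the same grasp; the last joint's range is limited). The gripper opens to 87 mm and grips with 3 to 60 N. Pads are 19 mm wide; open, the fingers measure 117 mm over their backs; the gripper's body (75 mm by 190 mm) begins 51 mm behind the grasp point.
Start: joints at [1.117, 0.527, 1.433, -0, 1.181, -0.178], TCP at [0.17, 0.602, 0.248] pointing down, gripper open.
Joint ranges: [-3.08, 3.08], [-0.75, 2.2], [0.22, 2.44], [-1.43, 4.57], [0, 2.65], [-2.85, 2.85]. Speed limits (rad/s): [2.79, 2.79, 3.14, 3.14, 3.14, 3.14].

INTERFACE

Orientations are given as a unit quaternion [x, y, z, w].
In Python, from rig import robot gives the robot as it stands. The module is installed in compiled form; this text tells all that it offers.
- The arm moves only by the tool move_arm, never from a script. Its argument "commands" is a list of rows, each a list of 5 numbers: the gripper's target within -1 to 1 (shut at 1, half-way at 0, fully open at -1), then the shift along the tool's x, y, z in mm, then the turn about the tool's x in degrees. A call has 1 to 8 rows; each row is the pose to reach, as a shift and turn from the pose commanded when the call began, along the tool's axes at that moment; what a row does not reach only later rows make up. A row lasts 1/12 s, in which the tool goes at most 41.7 mm and 7.16 degrees, less where a joint would pass 70% of its speed; a pose out of reach is approached as far as the arm can. A call with a gripper value outside its range is refused whole. The fingers move at their own pace and stop on an object; "newtons" is the grip in N (left out, the last holds). Time passes only in rows, so rows that repeat a pose let the fingers close. It gives the time, the measured TCP pose, the force and the opening at its end, in the units of the state.
- robot.get_obs(): the state, without advancing time (a new reading comes with each control period).
- robot.camera(name): name is "scene" or "top"; returns a dict with "image" (384x512x3 uint8, red, green, blue), "fx", "fy", "cx", "cy" (pixels), "xyz" and "rotation" of the camera in the world. Camera axes: x right, y down, z forward; pixel columns grow to the right and rows downward; lengths in m; the calibration is good to about 2 mm. A picture is of the moment at which its call begins. There is no depth.
- robot.hand_in(): hands the job in, once; it reports no verdict.
Trained networks look in a picture, given as the dict that the camera call returned (one of the last four; its "shot" number tells which), for a name from the list of things; names that differ only in an ending like _2 or _b are one class to them, and where a whole thing is asked for, a point or a joint stands for the part that bears it (a point fixed in the world has none). Each returns a list of dicts, best first, with "p" (0 to 1); they miss things now and then, are a little off and sometimes report something else, mostly with a low value. They report only what shows in the picture. A call takes as long as a camera call.
- robot.regions_of(picture, name): "pixels" (384x512 bool, what is visible of it) and "bbox" ([left, top, right, bottom] in pixels, round what is visible of it).
The state is a dict: "time": time; "q": joint angles; "joint_velocities": joint speeds; "joint_torque": joint torques, N m; "position": TCP position; "tool_rot": TCP orientation; "ft_force": force on the tool from outside, world axes, zero at the start; "moment": the same for the moment, N m; "grip_width": finger opening in m.
Only numpy, scipy, OpenCV 4.12 (cv2) and the standard library are available. Lean on these libraries where they do the work, as an engineer would, in place of code of your own. Each camera call takes 0.05 s, during which the arm holds its last target.

## Working session

There is one attempt and no reset: what is moved stays moved. The work goes in short steps, Python scripts to look and compute and a tool call to move; the robot and the scene stay as the last step left them, time stands still between calls to the robot, and variables do not carry over. Pictures are saved under pics/ and viewed, and the job is handed in when it is done.

Besides the shell and the picture viewer there is one more tool, called after "Emit:" as name(argument=value, ...), one argument or row to a line, values as JSON. move_arm: Moves the arm, as the interface text tells. Its arguments: {"type":"object","properties":{"commands":{"type":"array","items":{"type":"array","items":{"type":"number"}}},"newtons":{"type":"number"}},"required":["commands"]}

```bash
mkdir -p pics
python3 - <<'E'
from rig import robot
import cv2,numpy as np
o=robot.get_obs()
for k,v in o.items(): print(k,np.round(v,3))
for n in("scene","top"):
    c=robot.camera(n); cv2.imwrite(f"pics/{n}0.png",c["image"][:,:,::-1])
    print(n,c["fx"],c["cx"],c["cy"],np.round(c["xyz"],3),np.round(c["rotation"],3).tolist(),c["shot"])
    for nm in("caddy_left_centre","tea_box_lid","free_bay"):
        for r in robot.regions_of(c,nm): print(nm,round(r["p"],2),r["bbox"],r["pixels"].sum())
E
```

```text
time 0.0
q [ 1.117  0.528  1.434  0.     1.181 -0.178]
joint_velocities [ 0.     0.001 -0.001  0.    -0.001 -0.002]
joint_torque [ 2.0000e-03 -4.4005e+01 -1.7660e+01  6.3000e-02  5.8000e-02 -0.0000e+00]
position [0.169 0.601 0.247]
tool_rot [ 0.096  0.701 -0.098  0.7  ]
ft_force [-0.418 -0.12   0.02 ]
moment [-0.038  0.057 -0.029]
grip_width 0.087
scene 385.7427806638736 256.4676393456421 198.51628551655568 [ 0.549 -0.483  0.791] [0.953, 0.074, -0.014, -0.294] 1
caddy_left_centre 0.94 [250.5, 188.8, 287.5, 236.1] 1245
tea_box_lid 0.91 [253.4, 89.8, 306.5, 177.3] 2680
free_bay 0.8 [219.8, 91.6, 308.5, 178.8] 4322
top 365.20876084802245 257.86928781636465 185.22573258234058 [ 0.408 -0.009  1.003] [0.711, -0.702, 0.025, -0.017] 2
caddy_left_centre 0.86 [236.9, 150.6, 265.6, 181.7] 687
caddy_left_centre 0.55 [348.7, 159.0, 380.1, 186.4] 808
tea_box_lid 0.64 [134.7, 135.6, 216.3, 185.8] 2521
tea_box_lid 0.16 [235.7, 150.3, 264.2, 181.4] 707
free_bay 0.92 [132.1, 136.5, 214.6, 221.8] 4732
```

View pics/scene0.png

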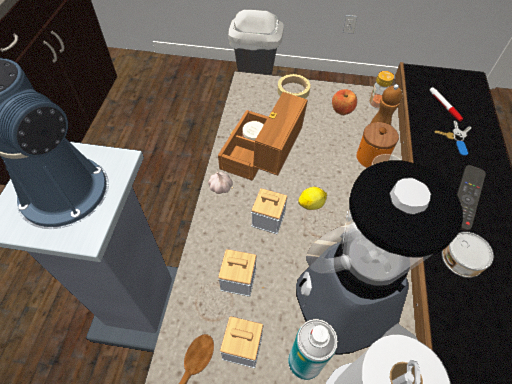

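View pics/top0.png

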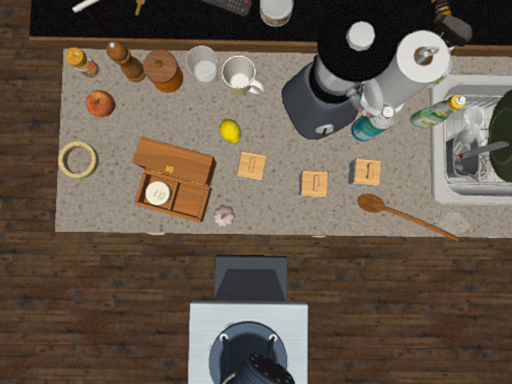

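```bash
cat > h.py <<'E'
from rig import robot
import cv2,numpy as np
from scipy.spatial.transform import Rotation as R
def K(c): 
    r=np.array(c["rotation"]); 
    return R.from_quat(r).as_matrix() if r.size==4 else r.reshape(3,3)
def w(c,uv,z):
    d=K(c)@np.array([(uv[0]-c["cx"])/c["fx"],(uv[1]-c["cy"])/c["fy"],1]); p=np.array(c["xyz"]); 
    return p+d*(z-p[2])/d[2]
def px(c,p):
    v=K(c).T@(np.array(p)-c["xyz"]); return np.array([c["cx"]+c["fx"]*v[0]/v[2],c["cy"]+c["fy"]*v[1]/v[2]])
def crop(c,box,s,name):
    l,t,r,b=box; im=c["image"][t:b,l:r,::-1]; cv2.imwrite(name,cv2.resize(im,None,fx=s,fy=s,interpolation=cv2.INTER_CUBIC))
E
python3 - <<'E'
from h import *
t=robot.camera("top"); s=robot.camera("scene")
print(w(t,(258,185),0),w(s,(256,198),0))
crop(t,(230,140,390,210),5,"pics/tc.png"); crop(t,(125,130,220,225),6,"pics/tb.png"); crop(s,(210,85,310,185),6,"pics/sb.png"); crop(s,(210,180,300,370),3,"pics/sc.png")
import pickle; pickle.dump((t,s),open("c0.pkl","wb"))
E
```

```text
[ 0.46879645 -0.02011852  0.        ] [0.48038115 0.05181409 0.        ]
```

View pics/tc.png

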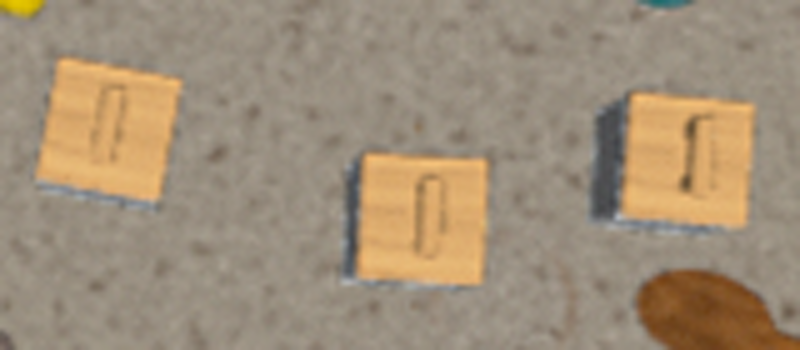

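View pics/tb.png

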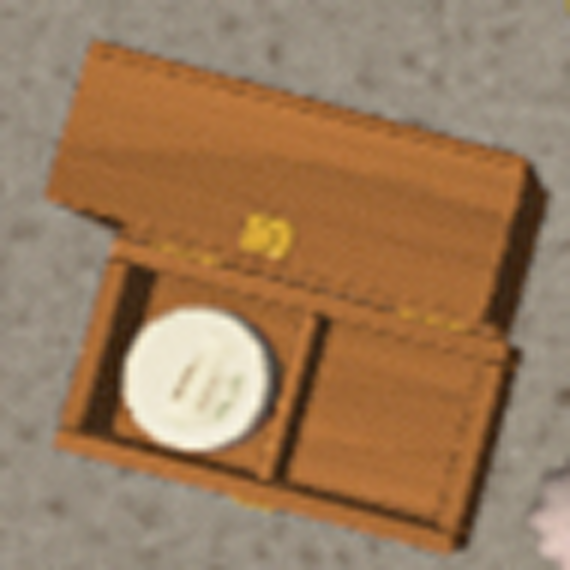

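View pics/sb.png

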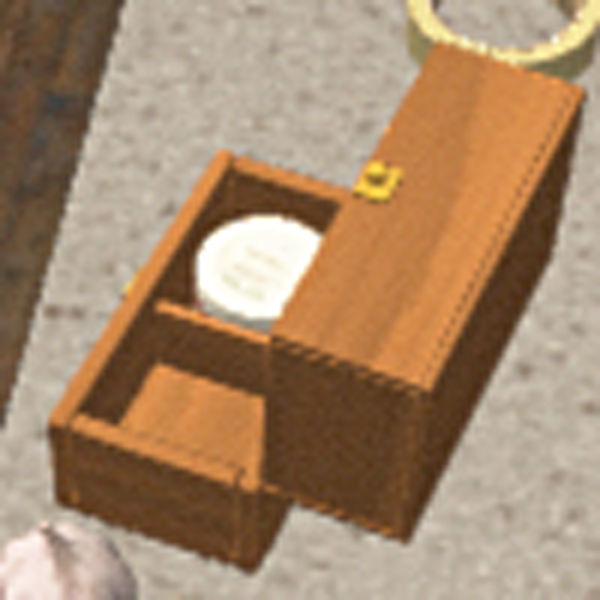

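View pics/sc.png

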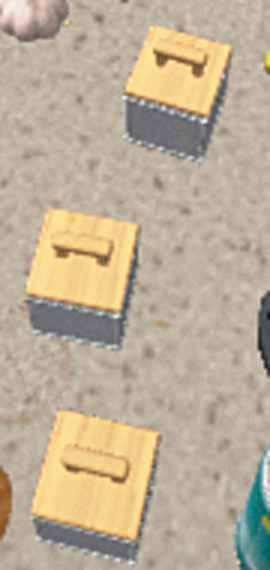

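```bash
cat > fit.py <<'E'
from h import *
import pickle
from scipy.optimize import least_squares
t,s=pickle.load(open("c0.pkl","rb"))
def conv(l,off,sc): return [((x+.5)/sc-.5+off[0],(y+.5)/sc-.5+off[1]) for x,y in l]
def fit(obs,x0):  # obs: (cam, local pts, pix)
    def P(q,l):
        c,s_=np.cos(q[2]),np.sin(q[2]); return [q[0]+c*l[0]-s_*l[1],q[1]+s_*l[0]+c*l[1],l[2]]
    f=lambda q:np.concatenate([px(c,P(q,l))-u for c,L,U in obs for l,u in zip(L,U)])
    r=least_squares(f,x0); return r.x,np.round(r.fun.reshape(-1,2),1).tolist()
h=.0325;z=.074
T=[(h,h,z),(h,-h,z),(-h,-h,z),(-h,h,z)] # top img: TL,TR,BR,BL
tc=[[(60,58),(183,78),(160,205),(36,184)],[(364,153),(488,157),(484,286),(355,281)],[(630,92),(755,103),(747,230),(620,217)]]
S=[(-h,h,z),(h,h,z),(h,-h,z),(-h,-h,z)] # scene TL,TR,BR,BL
sc=[[(155,26),(232,45),(208,112),(124,92)],[(47,208),(140,222),(125,308),(27,292)],[(62,409),(160,430),(140,538),(33,515)]]
if __name__=="__main__":
    for i in range(3):
        u=conv(tc[i],(230,140),5); v=conv(sc[i],(210,180),3)
        for ob in ([(t,T,u)],[(s,S,v)],[(t,T,u),(s,S,v)]):
            q,r=fit(ob,[.5,0,0]); print(i,np.round(q[:2],4),round(np.degrees(q[2]),1),r)
    # box: local origin=free bay centre; x -48..48 ; y -48..130
    B=[(-.048,.130,.058),(-.048,-.048,.058),(.048,-.048,.058)]
    u=conv([(58,438),(460,550),(518,345)],(125,130),6)
    v=conv([(228,152),(52,425),],(210,85),6)
    for ob in ([(t,B,u)],[(t,B,u),(s,B[:2],v)]):
        q,r=fit(ob,[.5,.2,0]); print("box",np.round(q[:2],4),round(np.degrees(q[2]),1),r)
E
python3 fit.py
```

```text
0 [ 0.5132 -0.0022] -9.2 [[-0.3, -0.0], [0.1, 0.4], [0.3, -0.1], [-0.0, -0.3]]
0 [ 0.5185 -0.0049] -9.7 [[-1.1, -1.0], [0.5, 0.2], [0.5, 1.1], [0.1, -0.4]]
0 [ 0.5162 -0.0034] -9.4 [[0.2, -1.2], [0.6, -0.7], [0.7, -1.2], [0.5, -1.5], [-2.1, -1.6], [-0.5, -0.5], [-0.4, 0.4], [-0.8, -1.0]]
1 [ 0.4703 -0.1626] -2.0 [[-0.4, -0.0], [0.1, 0.4], [-0.0, -0.1], [0.3, -0.3]]
1 [ 0.4754 -0.1654] -0.6 [[0.0, -0.7], [0.2, -0.6], [-0.2, 0.5], [-0.0, 0.6]]
1 [ 0.4734 -0.1642] -1.2 [[-0.0, -1.1], [0.5, -1.0], [0.8, -1.4], [1.1, -1.3], [-0.6, -1.4], [-0.6, -1.1], [-1.2, -0.1], [-1.0, -0.2]]
2 [ 0.5023 -0.2987] -4.5 [[-0.1, -0.0], [0.1, 0.1], [-0.1, -0.2], [0.0, 0.1]]
2 [ 0.5082 -0.302 ] -3.3 [[-0.8, -0.5], [0.7, -0.1], [0.2, 0.5], [-0.1, 0.0]]
2 [ 0.5063 -0.301 ] -3.6 [[0.6, -1.4], [0.8, -1.6], [1.0, -1.9], [1.1, -1.2], [-1.6, -1.3], [-0.1, -0.7], [-1.0, -0.2], [-1.2, -0.9]]
box [0.427  0.1602] -15.4 [[0.1, 0.1], [-0.6, 0.7], [0.4, -0.9]]
box [0.4289 0.1597] -15.4 [[0.3, -0.6], [-0.3, -0.0], [0.7, -1.6], [-0.7, -0.6], [-1.4, -0.8]]
```

```bash
cat > g.py <<'E'
from h import *
import sys
def go(x,y,z,yawdeg):
    o=robot.get_obs(); M=R.from_quat(o["tool_rot"]).as_matrix(); p=np.array(o["position"])
    d=M.T@(np.array([x,y,z])-p)*1000
    yd=np.array([-np.sin(np.radians(yawdeg)),np.cos(np.radians(yawdeg)),0])
    l=M.T@yd; a=np.degrees(np.arctan2(l[2],l[1])); a=(a+90)%180-90
    print("t",round(o["time"],2),"p",np.round(p,4),"F",np.round(o["ft_force"],1),"w",round(o["grip_width"],4),"q6",round(o["q"][5],2),"tooly",np.round(M[:,1],3),"toolx",np.round(M[:,0],3))
    print("shift",np.round(d,1),"turn",round(a,1),"rows",round(np.linalg.norm(d)/41.7,1),round(abs(a)/7.16,1))
if __name__=="__main__": go(*map(float,sys.argv[1:5]))
E
python3 g.py .5162 -.0034 .16 -9.4
```

```text
t 0.5 p [0.1695 0.6015 0.2475] F [ 0.1  0.3 -0. ] w 0.0869 q6 -0.18 tooly [ 0.271  0.962 -0.   ] toolx [ 0. -0. -1.]
shift [  87.5 -488.2  497.8] turn -6.3 rows 16.9 0.9
```

Emit:
move_arm(
  commands=[
    [-1, 0, -29, 29, 0],
    [-1, 0, -58, 59, -6],
    [-1, 0, -86, 88, -6],
    [-1, 0, -115, 117, -6],
    [-1, 0, -144, 146, -6],
    [-1, 0, -172, 176, -6],
    [-1, 0, -201, 205, -6],
    [-1, 0, -230, 234, -6],
  ],
)

```text
time: 1.17
position: [0.3331, 0.3151, 0.2479]
tool_rot: [0.06, 0.704, -0.06, 0.705]
ft_force: [1.3, 0.2, 0.3]
grip_width: 0.087
```

```bash
python3 g.py .5162 -.0034 .16 -9.4
```

```text
t 1.17 p [0.3331 0.3151 0.2479] F [1.3 0.2 0.3] w 0.087 q6 -0.89 tooly [0.169 0.986 0.001] toolx [ 0.001  0.    -1.   ]
shift [  87.9 -283.1  234.2] turn -0.3 rows 9.1 0.0
```

Emit:
move_arm(
  commands=[
    [-1, 0, -30, 26, 0],
    [-1, 0, -60, 52, 0],
    [-1, 0, -90, 77, 0],
    [-1, 5, -120, 102, 0],
    [-1, 10, -150, 127, 0],
    [-1, 20, -180, 152, 0],
    [-1, 35, -210, 178, 0],
    [-1, 50, -235, 200, 0],
  ],
)

```text
time: 1.83
position: [0.4915, 0.0488, 0.1978]
tool_rot: [0.06, 0.703, -0.061, 0.706]
ft_force: [-0.0, 0.9, 0.0]
grip_width: 0.0866
```

Emit:
move_arm(
  commands=[
    [-1, 15, -20, 17, 0],
    [-1, 30, -30, 25, 0],
    [-1, 30, -30, 25, 0],
    [-1, 30, -30, 25, 0],
  ],
)

```text
time: 2.17
position: [0.5088, 0.017, 0.167]
tool_rot: [0.061, 0.705, -0.061, 0.704]
ft_force: [0.1, 0.8, 0.0]
grip_width: 0.087
```

```bash
python3 g.py .5162 -.0034 .103 -9.4
python3 - <<'E'
from h import *
t=robot.camera("top"); s=robot.camera("scene")
crop(t,(200,110,300,210),6,"pics/t1.png"); crop(s,(210,120,330,260),4,"pics/s1.png")
o=robot.get_obs()
print(px(t,o["position"]),px(s,o["position"]))
E
```

```text
t 2.17 p [0.5088 0.017  0.167 ] F [0.1 0.8 0. ] w 0.087 q6 -1.59 tooly [0.171 0.985 0.   ] toolx [-0.002  0.001 -1.   ]
shift [ 63.9 -18.9  10.9] turn -0.5 rows 1.6 0.1
[242.38994394 162.97197648] [268.34411637 167.27991106]
```

View pics/t1.png

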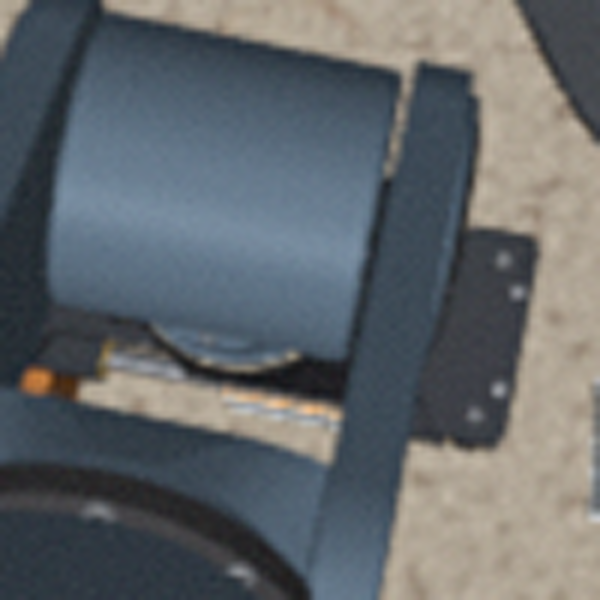

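View pics/s1.png

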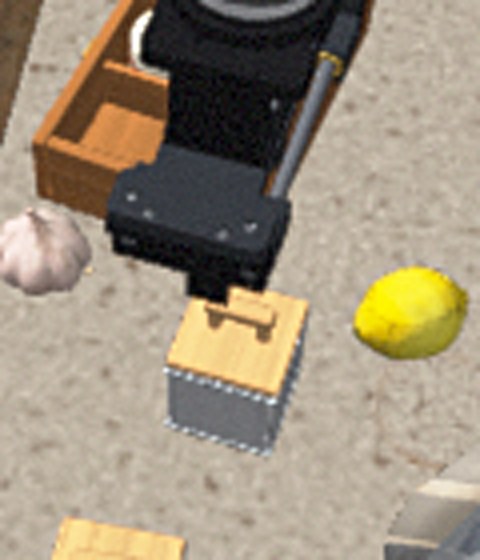

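Emit:
move_arm(
  commands=[
    [-1, 0, -19, 11, 0],
    [-1, 0, -19, 11, 0],
    [-1, 0, -19, 11, 0],
    [-1, 25, -19, 11, 0],
    [-1, 45, -19, 11, 0],
    [-1, 45, -19, 11, 0],
    [-1, 45, -19, 11, 0],
  ],
)

```text
time: 2.85
position: [0.5157, -0.0019, 0.1224]
tool_rot: [0.06, 0.705, -0.059, 0.704]
ft_force: [0.1, -0.9, -0.4]
grip_width: 0.0867
```

```bash
python3 g.py .5162 -.0034 .103 -9.4
python3 - <<'E'
from h import *
s=robot.camera("scene")
crop(s,(220,140,320,260),6,"pics/s2.png")
E
```

```text
t 2.85 p [ 0.5157 -0.0019  0.1224] F [ 0.1 -0.9 -0.4] w 0.0867 q6 -1.62 tooly [0.168 0.986 0.   ] toolx [-0.002  0.001 -1.   ]
shift [19.4 -1.4  0.8] turn -0.3 rows 0.5 0.0
```

View pics/s2.png

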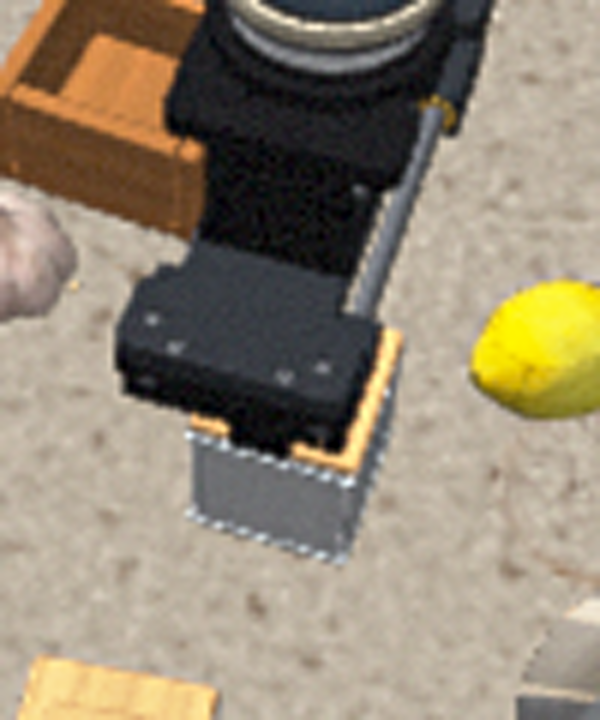

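Run:
```python
from fit import *
a=np.radians(-9.4)
def L(lx,ly,z,o): return (px(s,[o[0]+np.cos(a)*lx-np.sin(a)*ly,o[1]+np.sin(a)*lx+np.cos(a)*ly,z])-[220,140])*6
o=(.5157,-.0019)
for ly in(-.0435,-.0585):
  for z in (.0974,.115): print("finger",ly,z,L(-.0095,ly,z,o),L(.0095,ly,z,o))
for o in((.5185,-.0049),(.5162,-.0034)): print("lid",L(-h,-h,.074,o),L(h,-h,.074,o))
```

```text
finger -0.0435 0.0974 [232.51482936 418.97002372] [283.63773035 433.35550069]
finger -0.0435 0.115 [233.55201175 391.84722869] [285.6038112 406.3899508]
finger -0.0585 0.0974 [219.51210704 453.08738245] [271.095374   467.74475321]
finger -0.0585 0.115 [220.32303741 426.31162107] [272.85217275 441.13413319]
lid [187.01711988 420.31452993] [357.23486625 468.38844975]
lid [181.47031453 416.07458894] [351.41647325 464.03852291]
```

Emit:
move_arm(
  commands=[
    [-1, 8, -1, -2, 0],
    [-1, 15, -1, -2, 0],
    [-1, 19, -1, -2, 0],
    [-1, 19, -1, -2, 0],
    [-1, 19, -1, -2, 0],
  ],
  newtons=35,
)

```text
time: 3.32
position: [0.5146, -0.0038, 0.1034]
tool_rot: [0.06, 0.705, -0.06, 0.704]
ft_force: [0.5, -0.1, 0.6]
grip_width: 0.0872
```

Emit:
move_arm(
  commands=[
    [1, 0, 0, 0, 0],
    [1, 0, 0, 0, 0],
    [1, 0, 0, 0, 0],
    [1, 0, 0, 0, 0],
    [1, 0, 0, 0, 0],
    [1, 0, 0, 0, 0],
    [1, 0, 0, 0, 0],
    [1, 0, 0, 0, 0],
  ],
)

```text
time: 3.98
position: [0.5148, -0.0038, 0.1036]
tool_rot: [0.06, 0.705, -0.06, 0.705]
ft_force: [0.5, 0.7, -0.0]
grip_width: 0.0414
```

Emit:
move_arm(
  commands=[
    [1, 0, 0, 0, 0],
    [1, 0, 0, 0, 0],
    [1, 0, 0, 0, 0],
    [1, 0, 0, 0, 0],
    [1, 0, 0, 0, 0],
    [1, 0, 0, 0, 0],
    [1, 0, 0, 0, 0],
    [1, 0, 0, 0, 0],
  ],
)

```text
time: 4.65
position: [0.5147, -0.0035, 0.1035]
tool_rot: [0.06, 0.705, -0.06, 0.705]
ft_force: [0.3, 3.2, 0.0]
grip_width: 0.0113
```

Emit:
move_arm(
  commands=[
    [1, -5, 0, 0, 0],
    [1, -15, 0, 0, 0],
    [1, -30, 0, 0, 0],
    [1, -40, 0, 0, 0],
    [1, -40, 0, 0, 0],
    [1, -40, 0, 0, 0],
    [1, -40, 0, 0, 0],
  ],
)

```text
time: 5.23
position: [0.5142, -0.0038, 0.1433]
tool_rot: [0.06, 0.705, -0.06, 0.704]
ft_force: [-0.1, 0.2, -6.2]
grip_width: 0.0116
```

Run:
```python
from h import *
s=robot.camera("scene")
crop(s,(200,130,320,260),5,"pics/s3.png")
print(robot.get_obs()["ft_force"],robot.get_obs()["moment"],robot.get_obs()["grip_width"])
```

```text
[ 0.27366766  0.87029246 -6.72707268] [-0.00948661  0.06217002  0.07262436] 0.011584968183896515
```

View pics/s3.png

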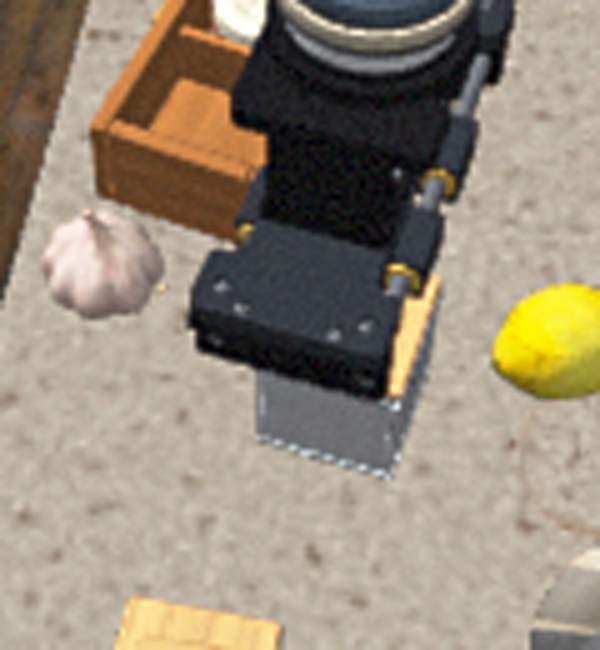

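Emit:
move_arm(
  commands=[
    [1, 12, 0, 0, 0],
    [1, 24, 0, 0, 0],
    [1, 33, 0, 0, 0],
    [1, 37, 0, 0, 0],
    [1, 39, 0, 0, 0],
    [1, 40, 0, 0, 0],
    [1, 40, 0, 0, 0],
    [1, 40, 0, 0, 0],
  ],
)

```text
time: 5.95
position: [0.5154, -0.004, 0.1039]
tool_rot: [0.06, 0.704, -0.06, 0.705]
ft_force: [1.1, 1.1, -5.6]
grip_width: 0.0119
```

Emit:
move_arm(
  commands=[
    [-0.4, 0, 0, 0, 0],
    [-0.4, 0, 0, 0, 0],
    [-0.4, 0, 0, 0, 0],
    [-0.4, 0, 0, 0, 0],
    [-0.4, 0, 0, 0, 0],
    [-0.4, 0, 0, 0, 0],
    [-0.4, 0, 0, 0, 0],
  ],
)

```text
time: 6.53
position: [0.5149, -0.0039, 0.1037]
tool_rot: [0.06, 0.704, -0.06, 0.705]
ft_force: [-0.3, 0.0, 0.4]
grip_width: 0.0505
```

Emit:
move_arm(
  commands=[
    [-0.4, -10, 0, 0, 0],
    [-0.4, -30, 0, 0, 0],
    [-0.4, -50, 0, 0, 0],
    [-0.4, -60, 0, 0, 0],
    [-0.4, -60, 0, 0, 0],
  ],
)

```text
time: 6.95
position: [0.5164, -0.0041, 0.1662]
tool_rot: [0.06, 0.703, -0.06, 0.707]
ft_force: [0.6, 0.6, -1.3]
grip_width: 0.0612
```

```bash
python3 g.py .4707 -.163 .16 -1.6
```

```text
t 6.95 p [ 0.5164 -0.0041  0.1662] F [ 0.6  0.6 -1.3] w 0.0612 q6 -1.63 tooly [ 0.169  0.986 -0.   ] toolx [ 0.006 -0.001 -1.   ]
shift [   6.1 -164.3  -18.2] turn -8.1 rows 4.0 1.1
```

Emit:
move_arm(
  commands=[
    [-0.4, 2, -35, -4, -3],
    [-0.4, 4, -70, -8, -8],
    [-0.4, 6, -105, -12, -8],
    [-0.4, 6, -140, -16, -8],
    [-0.4, 6, -164, -18, -8],
    [-0.4, 6, -164, -18, -8],
    [-0.4, 6, -164, -18, -8],
    [-0.4, 6, -164, -18, -8],
  ],
)

```text
time: 7.62
position: [0.4687, -0.1618, 0.157]
tool_rot: [0.011, 0.708, -0.011, 0.707]
ft_force: [-0.2, 0.4, -0.2]
grip_width: 0.0612
```

```bash
python3 g.py .4707 -.163 .1035 -1.6
```

```text
t 7.62 p [ 0.4687 -0.1618  0.157 ] F [-0.2  0.4 -0.2] w 0.0612 q6 -2.1 tooly [0.031 1.    0.001] toolx [-0.001  0.001 -1.   ]
shift [53.5 -1.2  2.1] turn -0.2 rows 1.3 0.0
```

Emit:
move_arm(
  commands=[
    [-0.4, 10, -1, 2, 0],
    [-0.4, 30, -1, 2, 0],
    [-0.4, 45, -1, 2, 0],
    [-0.4, 52, -1, 2, 0],
    [-0.4, 53, -1, 2, 0],
    [-0.4, 53, -1, 2, 0],
    [0.4, 53, -1, 2, 0],
    [1, 53, -1, 2, 0],
  ],
)

```text
time: 8.28
position: [0.4718, -0.1635, 0.1052]
tool_rot: [0.01, 0.707, -0.011, 0.707]
ft_force: [0.7, 0.4, 0.6]
grip_width: 0.054
```

Emit:
move_arm(
  commands=[
    [1, 0, 0, 0, 0],
    [1, 0, 0, 0, 0],
    [1, 0, 0, 0, 0],
    [1, 0, 0, 0, 0],
    [1, 0, 0, 0, 0],
    [1, 0, 0, 0, 0],
    [1, 0, 0, 0, 0],
    [1, 0, 0, 0, 0],
  ],
)

```text
time: 8.95
position: [0.4712, -0.1635, 0.1046]
tool_rot: [0.011, 0.707, -0.011, 0.707]
ft_force: [-1.4, -0.3, 1.1]
grip_width: 0.0114
```

Emit:
move_arm(
  commands=[
    [1, 0, 0, 0, 0],
    [1, 0, 0, 0, 0],
  ],
)

```text
time: 9.12
position: [0.4712, -0.1635, 0.1046]
tool_rot: [0.011, 0.707, -0.011, 0.707]
ft_force: [0.4, -0.7, 1.7]
grip_width: 0.0117
```

Emit:
move_arm(
  commands=[
    [1, -5, 0, 0, 0],
    [1, -15, 0, 0, 0],
    [1, -30, 0, 0, 0],
    [1, -40, 0, 0, 0],
    [1, -40, 0, 0, 0],
    [1, -40, 0, 0, 0],
    [1, -40, 0, 0, 0],
  ],
)

```text
time: 9.7
position: [0.471, -0.1633, 0.1445]
tool_rot: [0.011, 0.707, -0.011, 0.707]
ft_force: [-0.8, 0.3, -1.5]
grip_width: 0.0117
```

Run:
```python
from h import *
s=robot.camera("scene")
crop(s,(180,180,320,320),4,"pics/s4.png")
print(robot.get_obs()["ft_force"],robot.get_obs()["moment"],robot.get_obs()["grip_width"])
```

```text
[-0.04665596 -0.8586515  -2.33806591] [0.03842355 0.02092369 0.03175141] 0.01169629244134455
```

View pics/s4.png

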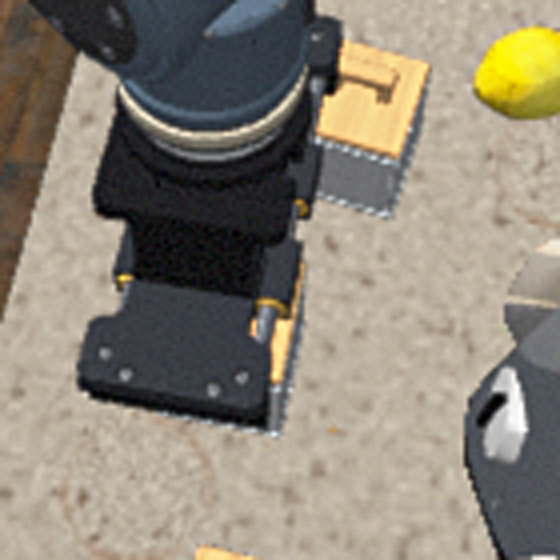

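Middle is light (about 2 N) and clear of the worktop. Put it back and go on.

Emit:
move_arm(
  commands=[
    [1, 12, 0, 0, 0],
    [1, 24, 0, 0, 0],
    [1, 33, 0, 0, 0],
    [1, 37, 0, 0, 0],
    [1, 39, 0, 0, 0],
    [1, 40, 0, 0, 0],
    [1, 40, 0, 0, 0],
    [1, 40, 0, 0, 0],
  ],
)

```text
time: 10.42
position: [0.4714, -0.1636, 0.1048]
tool_rot: [0.011, 0.707, -0.011, 0.707]
ft_force: [-0.3, -0.5, -2.2]
grip_width: 0.0116
```

Emit:
move_arm(
  commands=[
    [-0.4, 0, 0, 0, 0],
    [-0.4, 0, 0, 0, 0],
    [-0.4, 0, 0, 0, 0],
    [-0.4, 0, 0, 0, 0],
    [-0.4, 0, 0, 0, 0],
    [-0.4, 0, 0, 0, 0],
    [-0.4, 0, 0, 0, 0],
  ],
)

```text
time: 11.0
position: [0.4713, -0.1635, 0.1046]
tool_rot: [0.011, 0.707, -0.011, 0.707]
ft_force: [0.4, 0.2, 1.0]
grip_width: 0.0507
```

Emit:
move_arm(
  commands=[
    [-0.4, -10, 0, 0, 0],
    [-0.4, -30, 0, 0, 0],
    [-0.4, -50, 0, 0, 0],
    [-0.4, -60, 0, 0, 0],
    [-0.4, -60, 0, 0, 0],
  ],
)

```text
time: 11.42
position: [0.4727, -0.1643, 0.1673]
tool_rot: [0.01, 0.705, -0.012, 0.709]
ft_force: [-0.3, 0.2, -0.7]
grip_width: 0.0608
```

```bash
python3 g.py .5035 -.2995 .16 -4.1
```

```text
t 11.42 p [ 0.4727 -0.1643  0.1673] F [-0.3  0.2 -0.7] w 0.0608 q6 -2.1 tooly [ 0.03   1.    -0.003] toolx [ 0.005 -0.003 -1.   ]
shift [   7.9 -134.2   34.9] turn 2.4 rows 3.3 0.3
```

Emit:
move_arm(
  commands=[
    [-0.4, 2, -35, 9, 1],
    [-0.4, 4, -70, 18, 2],
    [-0.4, 6, -105, 27, 2],
    [-0.4, 7, -134, 34, 2],
    [-0.4, 7, -134, 34, 2],
    [-0.4, 7, -134, 34, 2],
    [-0.4, 7, -134, 34, 2],
  ],
)

```text
time: 12.0
position: [0.5002, -0.2975, 0.1568]
tool_rot: [0.024, 0.707, -0.023, 0.706]
ft_force: [-0.8, 0.3, -0.2]
grip_width: 0.0611
```

```bash
python3 g.py .5035 -.2995 .1035 -4.1
```

```text
t 12.0 p [ 0.5002 -0.2975  0.1568] F [-0.8  0.3 -0.2] w 0.0611 q6 -2.23 tooly [0.066 0.998 0.002] toolx [-0.002  0.002 -1.   ]
shift [53.3 -1.9  3.6] turn 0.3 rows 1.3 0.0
```

Emit:
move_arm(
  commands=[
    [-0.4, 10, -1, 3, 0],
    [-0.4, 30, -1, 3, 0],
    [-0.4, 45, -1, 3, 0],
    [-0.4, 52, -1, 3, 0],
    [-0.4, 53, -1, 3, 0],
    [-0.4, 53, -1, 3, 0],
    [0.4, 53, -1, 3, 0],
    [1, 53, -1, 3, 0],
  ],
)

```text
time: 12.67
position: [0.5046, -0.2998, 0.1054]
tool_rot: [0.023, 0.706, -0.023, 0.707]
ft_force: [-0.5, 0.1, -0.7]
grip_width: 0.0536
```

Emit:
move_arm(
  commands=[
    [1, 0, 0, 0, 0],
    [1, 0, 0, 0, 0],
    [1, 0, 0, 0, 0],
    [1, 0, 0, 0, 0],
    [1, 0, 0, 0, 0],
    [1, 0, 0, 0, 0],
    [1, 0, 0, 0, 0],
    [1, 0, 0, 0, 0],
  ],
)

```text
time: 13.33
position: [0.5041, -0.2997, 0.1045]
tool_rot: [0.023, 0.707, -0.023, 0.707]
ft_force: [0.8, -0.5, -0.4]
grip_width: 0.0114
```

Emit:
move_arm(
  commands=[
    [1, 0, 0, 0, 0],
    [1, 0, 0, 0, 0],
  ],
)

```text
time: 13.5
position: [0.5041, -0.2998, 0.1045]
tool_rot: [0.023, 0.707, -0.023, 0.707]
ft_force: [-0.3, 0.4, -1.7]
grip_width: 0.0118
```

Emit:
move_arm(
  commands=[
    [1, -5, 0, 0, 0],
    [1, -15, 0, 0, 0],
    [1, -30, 0, 0, 0],
    [1, -40, 0, 0, 0],
    [1, -40, 0, 0, 0],
    [1, -40, 0, 0, 0],
    [1, -40, 0, 0, 0],
  ],
)

```text
time: 14.08
position: [0.5038, -0.2993, 0.1444]
tool_rot: [0.023, 0.707, -0.023, 0.707]
ft_force: [0.2, -0.7, -3.0]
grip_width: 0.0115
```

Run:
```python
from h import *
s=robot.camera("scene"); t=robot.camera("top")
crop(s,(180,180,320,384),3,"pics/s5.png")
print(robot.get_obs()["ft_force"],robot.get_obs()["moment"],robot.get_obs()["grip_width"])
crop(t,(130,130,390,210),3,"pics/t5.png")
```

```text
[-0.42301386 -0.55261823 -2.54164241] [-0.01313856  0.05689757  0.03199356] 0.011696254587679498
```

View pics/s5.png

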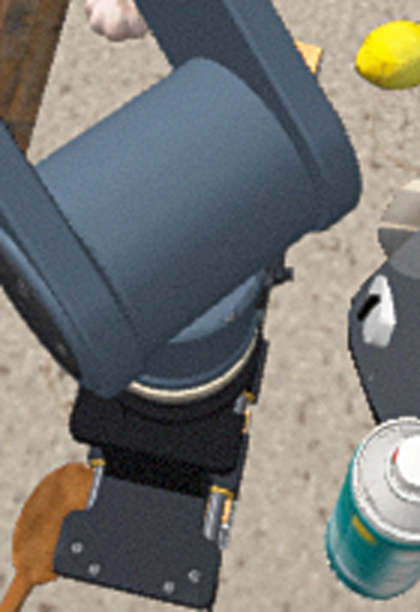

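View pics/t5.png

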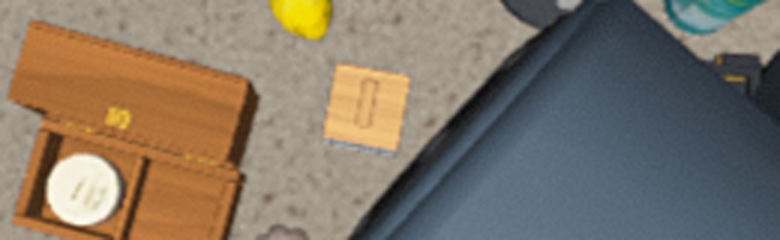

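Right is also light (2.5 N). Left (6.5 N) is the full one. Setting the right one down.

Emit:
move_arm(
  commands=[
    [1, 12, 0, 0, 0],
    [1, 24, 0, 0, 0],
    [1, 33, 0, 0, 0],
    [1, 37, 0, 0, 0],
    [1, 39, 0, 0, 0],
    [1, 40, 0, 0, 0],
    [1, 40, 0, 0, 0],
    [1, 40, 0, 0, 0],
  ],
)

```text
time: 14.85
position: [0.5046, -0.3001, 0.1049]
tool_rot: [0.023, 0.706, -0.024, 0.707]
ft_force: [-0.0, -0.9, -1.2]
grip_width: 0.0117
```

Emit:
move_arm(
  commands=[
    [-0.4, 0, 0, 0, 0],
    [-0.4, 0, 0, 0, 0],
    [-0.4, 0, 0, 0, 0],
    [-0.4, 0, 0, 0, 0],
    [-0.4, 0, 0, 0, 0],
    [-0.4, 0, 0, 0, 0],
    [-0.4, 0, 0, 0, 0],
  ],
)

```text
time: 15.43
position: [0.5041, -0.2997, 0.1046]
tool_rot: [0.023, 0.707, -0.023, 0.707]
ft_force: [0.9, -0.4, 0.4]
grip_width: 0.0503
```

Emit:
move_arm(
  commands=[
    [-0.4, -10, 0, 0, 0],
    [-0.4, -30, 0, 0, 0],
    [-0.4, -50, 0, 0, 0],
    [-0.4, -60, 0, 0, 0],
    [-0.4, -60, 0, 0, 0],
  ],
)

```text
time: 15.85
position: [0.5055, -0.3008, 0.1676]
tool_rot: [0.022, 0.705, -0.024, 0.708]
ft_force: [-0.7, -0.1, 0.2]
grip_width: 0.0608
```

```bash
python3 g.py .5145 -.0035 .16 -9.4
```

```text
t 15.85 p [ 0.5055 -0.3008  0.1676] F [-0.7 -0.1  0.2] w 0.0608 q6 -2.23 tooly [ 0.065  0.998 -0.004] toolx [ 0.005 -0.004 -1.   ]
shift [  6.4 297.3 -10.4] turn 5.7 rows 7.1 0.8
```

Emit:
move_arm(
  commands=[
    [-0.4, 0, 37, -1, 5],
    [-0.4, 0, 75, -2, 5],
    [-0.4, 0, 112, -4, 5],
    [-0.4, 0, 150, -5, 5],
    [-0.4, 0, 187, -6, 5],
    [-0.4, 3, 225, -8, 5],
    [-0.4, 5, 262, -9, 5],
    [-0.4, 6, 297, -10, 6],
  ],
)

```text
time: 16.52
position: [0.5124, -0.0005, 0.1577]
tool_rot: [0.06, 0.705, -0.06, 0.704]
ft_force: [-0.4, -0.3, -0.3]
grip_width: 0.061
```

Emit:
move_arm(
  commands=[
    [-0.4, 0, 0, 0, 0],
    [-0.4, 0, 0, 0, 0],
    [-0.4, 0, 0, 0, 0],
  ],
)

```text
time: 16.77
position: [0.5134, -0.0028, 0.1582]
tool_rot: [0.06, 0.705, -0.06, 0.704]
ft_force: [1.0, 0.1, 0.1]
grip_width: 0.061
```

```bash
python3 g.py .5145 -.0035 .1035 -9.4;  python3 - <<'E'
from h import *
t=robot.camera("top"); crop(t,(230,140,390,210),5,"pics/t6.png")
s=robot.camera("scene"); crop(s,(190,80,320,370),2,"pics/s6.png")
E
```

```text
t 16.77 p [ 0.5134 -0.0028  0.1582] F [1.  0.1 0.1] w 0.061 q6 -1.62 tooly [ 0.168  0.986 -0.   ] toolx [-0. -0. -1.]
shift [54.7 -0.5  1.2] turn -0.3 rows 1.3 0.0
```

View pics/s6.png

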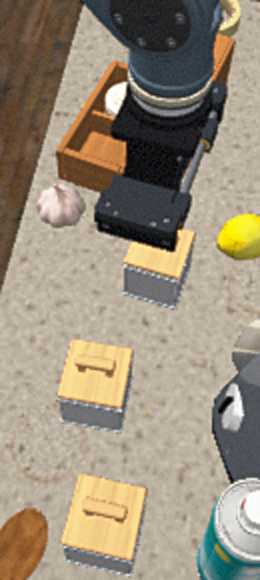

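View pics/t6.png

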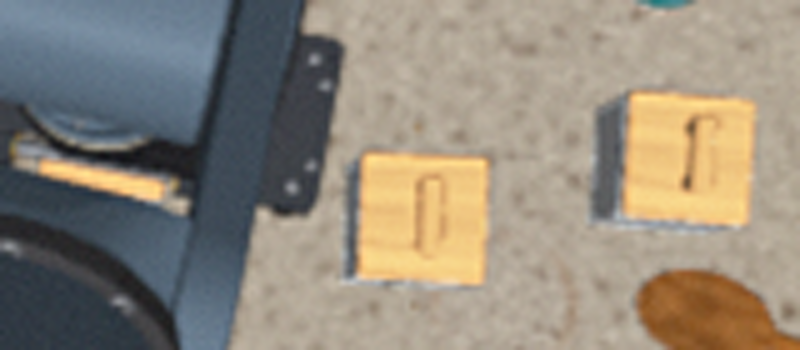

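Both empties stand upright at their places. Grasp the full one again.

Emit:
move_arm(
  commands=[
    [-0.4, 10, 0, 0, 0],
    [-0.4, 30, 0, 0, 0],
    [-0.4, 45, 0, 0, 0],
    [-0.4, 53, 0, 0, 0],
    [-0.4, 55, 0, 0, 0],
    [-0.4, 55, 0, 0, 0],
    [0.4, 55, 0, 0, 0],
    [1, 55, 0, 0, 0],
  ],
  newtons=40,
)

```text
time: 17.53
position: [0.5141, -0.0029, 0.1042]
tool_rot: [0.06, 0.704, -0.06, 0.705]
ft_force: [0.2, -0.6, 0.2]
grip_width: 0.0538
```

Emit:
move_arm(
  commands=[
    [1, 0, 0, 0, 0],
    [1, 0, 0, 0, 0],
    [1, 0, 0, 0, 0],
    [1, 0, 0, 0, 0],
    [1, 0, 0, 0, 0],
    [1, 0, 0, 0, 0],
    [1, 0, 0, 0, 0],
    [1, 0, 0, 0, 0],
  ],
)

```text
time: 18.2
position: [0.5135, -0.0028, 0.1036]
tool_rot: [0.06, 0.705, -0.06, 0.705]
ft_force: [-0.4, -1.6, 0.6]
grip_width: 0.0115
```

Emit:
move_arm(
  commands=[
    [1, 0, 0, 0, 0],
    [1, 0, 0, 0, 0],
  ],
)

```text
time: 18.37
position: [0.5135, -0.0028, 0.1036]
tool_rot: [0.06, 0.705, -0.06, 0.705]
ft_force: [-0.3, -1.7, 1.0]
grip_width: 0.0116
```

Emit:
move_arm(
  commands=[
    [1, -10, 0, 0, 0],
    [1, -30, 0, 0, 0],
    [1, -50, 0, 0, 0],
    [1, -70, 0, 0, 0],
    [1, -90, 0, 0, 0],
    [1, -105, 0, 0, 0],
    [1, -110, 0, 0, 0],
    [1, -110, 0, 0, 0],
  ],
)

```text
time: 19.03
position: [0.5136, -0.0024, 0.2145]
tool_rot: [0.06, 0.704, -0.06, 0.705]
ft_force: [0.8, -0.1, -6.8]
grip_width: 0.0117
```

```bash
python3 g.py .4282 .1607 .215 -15.4
```

```text
t 19.03 p [ 0.5136 -0.0024  0.2145] F [ 0.8 -0.1 -6.8] w 0.0117 q6 -1.62 tooly [0.169 0.986 0.   ] toolx [ 0.002 -0.    -1.   ]
shift [  -0.6  146.3 -111.7] turn 5.7 rows 4.4 0.8
```

Emit:
move_arm(
  commands=[
    [1, 0, 6, -30, 2],
    [1, 0, 13, -60, 4],
    [1, 0, 20, -90, 5],
    [1, 0, 25, -112, 6],
    [1, 0, 27, -124, 6],
    [1, 0, 27, -124, 6],
    [1, 0, 27, -124, 6],
  ],
)

```text
time: 19.62
position: [0.3967, 0.0448, 0.2134]
tool_rot: [0.096, 0.7, -0.097, 0.701]
ft_force: [1.6, -0.3, -5.6]
grip_width: 0.0113
```

```bash
python3 g.py .4275 .1602 .19 -15.4
```

```text
t 19.62 p [0.3967 0.0448 0.2134] F [ 1.6 -0.3 -5.6] w 0.0113 q6 -1.47 tooly [0.271 0.963 0.   ] toolx [ 0.002 -0.    -1.   ]
shift [ 23.4 119.4  -1.7] turn -0.3 rows 2.9 0.0
```

Emit:
move_arm(
  commands=[
    [1, 0, 25, 0, 0],
    [1, 0, 55, -1, 0],
    [1, 5, 85, -2, 0],
    [1, 12, 108, -2, 0],
    [1, 20, 119, -2, 0],
    [1, 23, 119, -2, 0],
    [1, 23, 119, -2, 0],
    [1, 23, 119, -2, 0],
  ],
)

```text
time: 20.28
position: [0.4264, 0.1592, 0.19]
tool_rot: [0.097, 0.701, -0.097, 0.7]
ft_force: [-0.1, 0.3, -6.6]
grip_width: 0.0111
```

```bash
python3 g.py .4275 .1602 .116 -15.4;  python3 - <<'E'
from h import *
t=robot.camera("top"); crop(t,(125,120,225,225),6,"pics/t7.png")
s=robot.camera("scene"); crop(s,(200,70,320,190),5,"pics/s7.png")
E
```

```text
t 20.28 p [0.4264 0.1592 0.19  ] F [-0.1  0.3 -6.6] w 0.0111 q6 -1.18 tooly [ 0.272  0.962 -0.001] toolx [-0.001 -0.001 -1.   ]
shift [74.   1.4  0.9] turn -0.4 rows 1.8 0.1
```

View pics/s7.png

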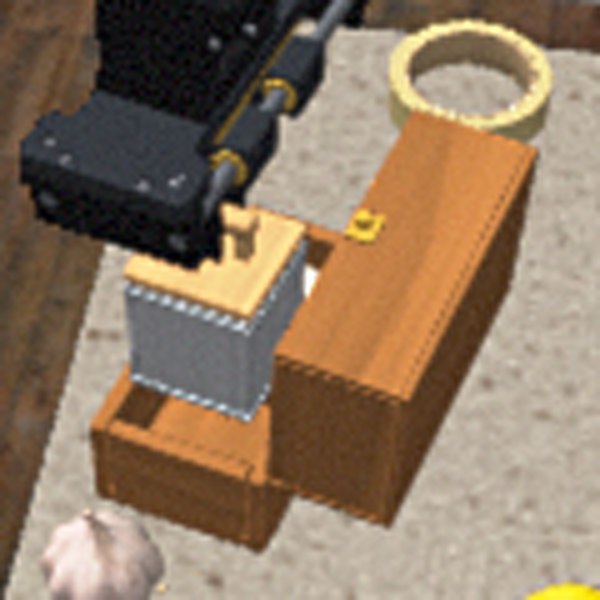

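View pics/t7.png

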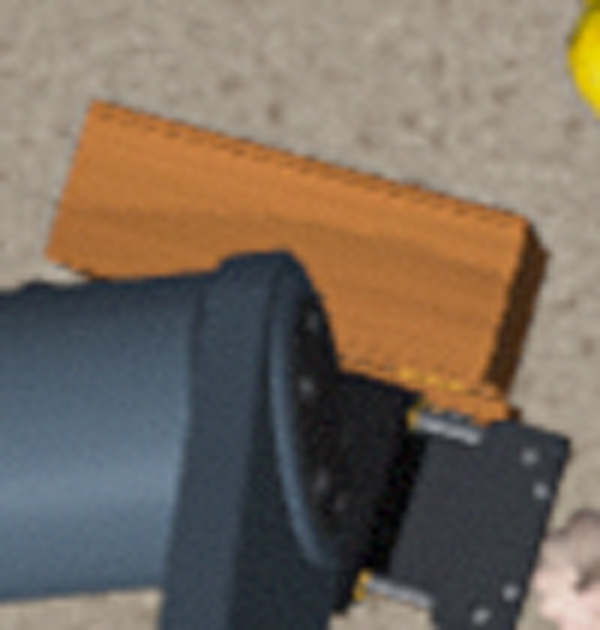

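Run:
```python
from fit import *
B=[(-.048,.130,.058),(-.048,-.048,.058)]
v=conv([(228,152),(52,425)],(210,85),6)
q,r=fit([(s,B,v)],[.43,.16,-.27]); print("box scene",q[:2],np.degrees(q[2]),r)
b=.032;zb=.0864;z=zb+.074
L=[(-b,-b,zb),(b,-b,zb),(-h,-h,z),(h,-h,z)]
u=conv([(133,383),(250,419),(125,283),(245,323)],(200,70),5)
c,rr=fit([(s,L,u)],[.43,.16,-.27]); print("caddy",c[:2],np.degrees(c[2]),rr)
d=c[:2]-q[:2]; a=np.radians(-15.4); print("local",np.cos(a)*d[0]+np.sin(a)*d[1],-np.sin(a)*d[0]+np.cos(a)*d[1])
```

```text
box scene [0.43259528 0.1579801 ] -14.870854100066573 [[0.0, -0.1], [-0.0, 0.1]]
caddy [0.43196694 0.1532226 ] -15.094110097682199 [[-0.5, 0.5], [0.1, 1.6], [-0.9, -1.4], [1.3, -0.7]]
local 0.0006576047306383163 -0.004753538763735886
```

Run:
```python
from fit import *
b=.032;zb=.0864;z=zb+.066
for L,p in (([(-b,-b,zb),(b,-b,zb)],[(133,383),(250,419)]),([(-b,-b,zb),(b,-b,zb),(-h,-h,z),(h,-h,z)],[(133,383),(250,419),(125,283),(245,325)])):
    c,rr=fit([(s,L,conv(p,(200,70),5))],[.43,.16,-.27]); print("caddy",c[:2],np.degrees(c[2]),rr)
    d=c[:2]-np.array([.4326,.158]); a=np.radians(-15.4); print("local",np.cos(a)*d[0]+np.sin(a)*d[1],-np.sin(a)*d[0]+np.cos(a)*d[1])
```

```text
caddy [0.43096471 0.15683387] -13.37413667789977 [[-0.5, -0.3], [0.5, 0.3]]
local -0.001266897803479443 -0.0015585205268751812
caddy [0.43141303 0.15676189] -15.46820837204126 [[-0.5, -0.7], [0.0, 0.5], [-0.7, -0.1], [1.1, 0.3]]
local -0.0008155603881095023 -0.001508862423436135
```

Emit:
move_arm(
  commands=[
    [1, 0, 1.5, 1, 0],
    [1, 0, 1.5, 1, 0],
    [1, 10, 1.5, 1, 0],
    [1, 20, 1.5, 1, 0],
    [1, 30, 1.5, 1, 0],
    [1, 40, 1.5, 1, 0],
    [1, 45, 1.5, 1, 0],
    [1, 45, 1.5, 1, 0],
  ],
)

```text
time: 21.05
position: [0.4229, 0.1609, 0.1458]
tool_rot: [0.096, 0.704, -0.097, 0.697]
ft_force: [-5.2, 0.7, -4.0]
grip_width: 0.0117
```

```bash
python3 g.py .4275 .1602 .116 -15.4;  python3 - <<'E'
from h import *
s=robot.camera("scene"); crop(s,(200,70,320,190),5,"pics/s8.png")
E
```

```text
t 21.05 p [0.4229 0.1609 0.1458] F [-5.2  0.7 -4. ] w 0.0117 q6 -1.18 tooly [ 0.271  0.962 -0.003] toolx [-0.009 -0.    -1.   ]
shift [29.7  0.6  4.9] turn -0.3 rows 0.7 0.0
```

View pics/s8.png

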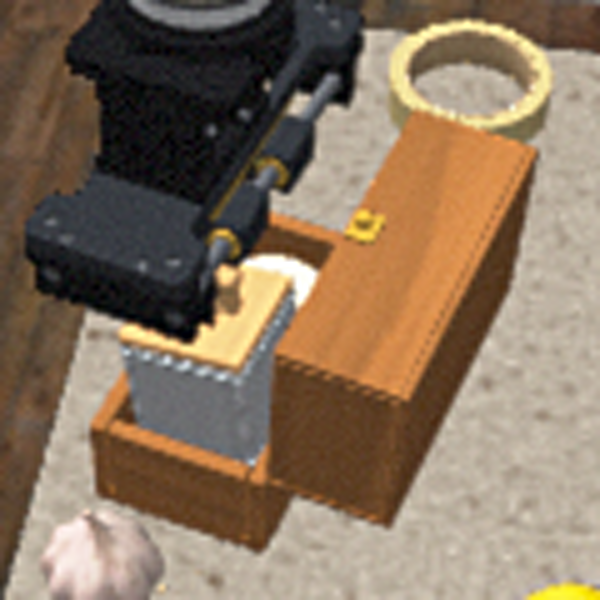

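Emit:
move_arm(
  commands=[
    [1, -12, 0, 0, 0],
    [1, -25, 0, 0, 0],
    [1, -25, 0, 0, 0],
    [1, -25, 0, 0, 0],
  ],
)

```text
time: 21.43
position: [0.4289, 0.1611, 0.1713]
tool_rot: [0.097, 0.699, -0.097, 0.702]
ft_force: [-0.3, 0.1, -7.2]
grip_width: 0.0115
```

```bash
python3 g.py .4275 .1602 .116 -15.4;  python3 - <<'E'
from h import *
s=robot.camera("scene"); crop(s,(200,90,300,190),6,"pics/s9.png")
t=robot.camera("top"); crop(t,(125,130,220,225),6,"pics/t9.png")
E
```

```text
t 21.43 p [0.4289 0.1611 0.1713] F [-0.3  0.1 -7.2] w 0.0115 q6 -1.18 tooly [0.272 0.962 0.001] toolx [ 0.004  0.    -1.   ]
shift [55.3 -1.3 -1.3] turn -0.4 rows 1.3 0.1
```

View pics/s9.png

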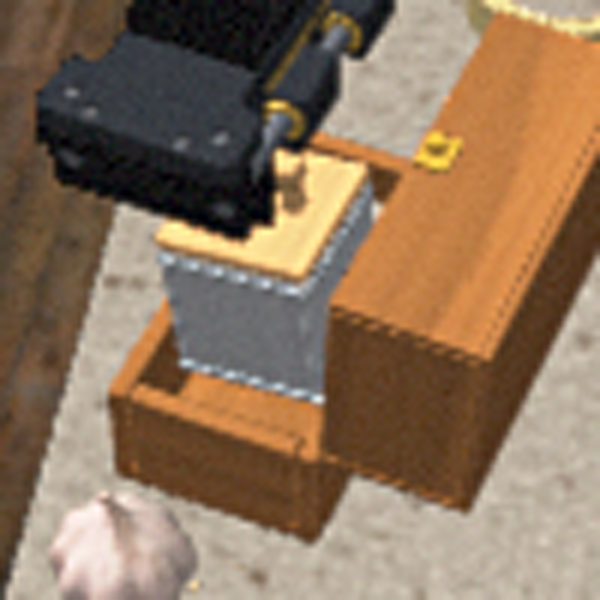

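View pics/t9.png

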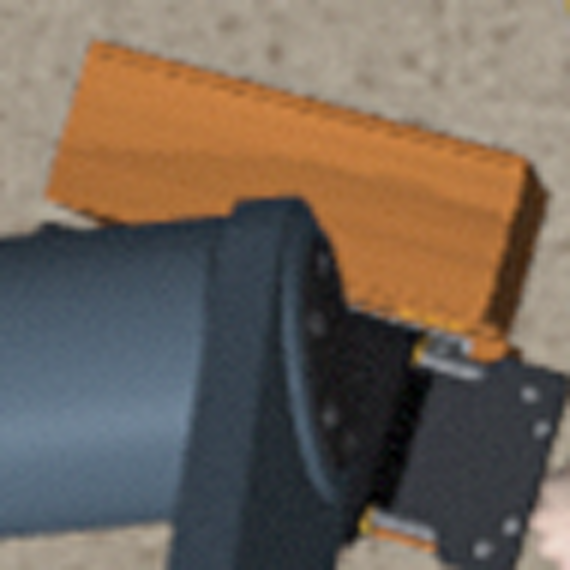

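Run:
```python
from fit import *
def model(q,L,tcp,yaw=-15.6):
    # q: tilt, ox(along caddy x slip), bias dx,dy
    Rz=R.from_euler("z",yaw,degrees=True); Ry=R.from_euler("y",q[0])
    return [np.array(tcp)+[0,0,-.0106]+Rz.apply(Ry.apply(np.array(l)-[0,0,.093]))+[q[1],q[2],0] for l in L]
b=.032
P={"bNL":(-b,-b,0),"bNR":(b,-b,0),"sNL":(-b,-b,.066),"sNR":(b,-b,.066),"tNR":(h,-h,.074),"tFR":(h,h,.074)}
def run(name,tcp,pix,off,sc):
    k=list(pix); L=[P[i] for i in k]; U=np.array(conv([pix[i] for i in k],off,sc))
    f=lambda q:(np.array([px(s,p) for p in model(q,L,tcp)])-U).ravel()
    r=least_squares(f,[0,0,0]); print(name,"tilt",np.degrees(r.x[0]),r.x[1:]*1000,np.round(r.fun,1))
run("s7",(.4264,.1592,.19),{"bNL":(133,383),"bNR":(250,419),"sNL":(127,285),"sNR":(245,329),"tNR":(247,315),"tFR":(307,226)},(200,70),5)
run("s9",(.4289,.1611,.1713),{"bNL":(180,367),"bNR":(325,402),"sNL":(163,257),"sNR":(298,292),"tNR":(300,275),"tFR":(373,185)},(200,90),6)
```

```text
s7 tilt -0.8606945417861221 [ 4.31936855 -3.87640344] [-0.4 -0.   0.1  1.  -1.  -0.   0.8 -0.4  0.4  0.1  0.1 -0.7]
s9 tilt -6.07336732862194 [ 1.42175304 -0.69631235] [-0.   0.7 -0.8  1.4 -1.  -0.5  1.2  0.2  0.6  0.7 -0.  -2.7]
```

Run:
```python
from fit import *
crop(t,(160,170,220,225),12,"pics/z1.png")
```

```text
(no output)
```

View pics/z1.png

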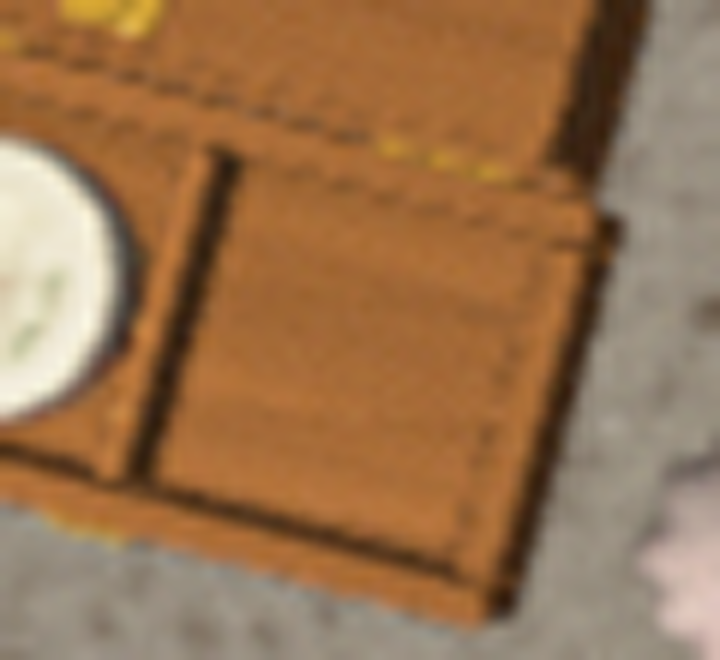

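Run:
```python
from fit import *
crop(t,(125,160,185,220),12,"pics/z2.png")
B=[(-.048,-.048,.058),(.048,-.048,.058)]; u=conv([(487,625),(603,193)],(160,170),12)
C=[(-.048,.130,.058)]; v=conv([(58,438)],(125,130),6)
D=[(-.038,-.038,.058),(.038,-.038,.058)]; y=conv([(460,578),(525,245)],(160,170),12)
for ob in ([(t,B,u),(t,C,v)],[(t,B,u),(t,C,v),(t,D[:1],y[:1])]):
    q,r=fit(ob,[.43,.16,-.27]); print(q[:2],np.degrees(q[2]),r)
q[2]=np.radians(-15.4)
for l in [(.048,-.048,.058),(.038,-.038,.058),(-.038,-.038,.058),(-.048,-.048,.058),(-.048,.13,.058)]:
    c,s_=np.cos(q[2]),np.sin(q[2]);print(l,(px(t,[q[0]+c*l[0]-s_*l[1],q[1]+s_*l[0]+c*l[1],l[2]])-[160,170])*12+5.5)
```

```text
[0.42800873 0.16222498] -14.929438625058259 [[-0.0, -0.2], [0.7, -0.0], [-0.7, 0.2]]
[0.42732888 0.16189505] -15.03801578302737 [[0.1, 0.1], [0.8, 0.3], [-0.5, 0.3], [-0.3, -0.8]]
(0.048, -0.048, 0.058) [613.91666176 198.1704125 ]
(0.038, -0.038, 0.058) [556.12296723 229.7499978 ]
(-0.038, -0.038, 0.058) [454.54689546 569.66339925]
(-0.048, -0.048, 0.058) [485.87803338 627.64326323]
(-0.048, 0.13, 0.058) [-310.20474666  396.38842682]
```

View pics/z2.png

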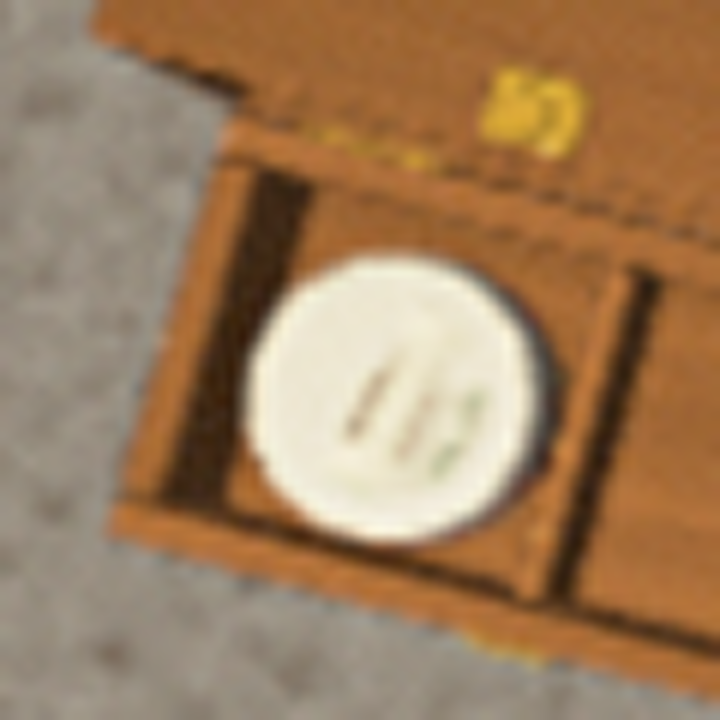

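```bash
python3 g.py .4208 .1635 .171 -15.2
```

```text
t 21.53 p [0.4276 0.161  0.1703] F [ 0.   0.1 -7.1] w 0.0117 q6 -1.18 tooly [ 0.272  0.962 -0.   ] toolx [ 0. -0. -1.]
shift [-0.7  0.5 -7.2] turn -0.6 rows 0.2 0.1
```

Emit:
move_arm(
  commands=[
    [1, 0, 1, -7, 0],
    [1, 0, 1, -7, 0],
    [1, 0, 1, -7, 0],
    [1, 0, 1, -7, 0],
  ],
  newtons=60,
)

```text
time: 21.87
position: [0.4208, 0.1642, 0.1702]
tool_rot: [0.097, 0.701, -0.097, 0.7]
ft_force: [-0.1, -0.6, -6.3]
grip_width: 0.0111
```

```bash
python3 g.py .4208 .1635 .171 -15.2;  python3 - <<'E'
from h import *
s=robot.camera("scene"); crop(s,(200,90,300,190),6,"pics/s10.png")
E
```

```text
t 21.87 p [0.4208 0.1642 0.1702] F [-0.1 -0.6 -6.3] w 0.0111 q6 -1.17 tooly [ 0.271  0.963 -0.   ] toolx [-0. -0. -1.]
shift [-0.8 -0.6  0.2] turn -0.5 rows 0.0 0.1
```

View pics/s10.png

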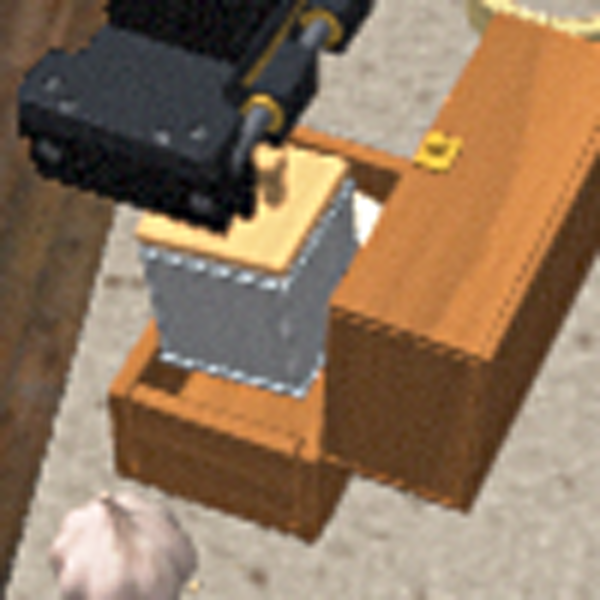

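Emit:
move_arm(
  commands=[
    [1, 6, 0, 0, 0],
    [1, 12, 0, 0, 0],
    [1, 18, 0, 0, 0],
    [1, 24, 0, 0, 0],
    [1, 24, 0, 0, 0],
  ],
)

```text
time: 22.33
position: [0.4202, 0.1639, 0.1451]
tool_rot: [0.097, 0.702, -0.097, 0.699]
ft_force: [-0.2, 0.9, -7.1]
grip_width: 0.0113
```

```bash
python3 g.py .4208 .1635 .12 -15.2;  python3 - <<'E'
from h import *
s=robot.camera("scene"); crop(s,(200,90,300,190),6,"pics/s11.png")
E
```

```text
t 22.33 p [0.4202 0.1639 0.1451] F [-0.2  0.9 -7.1] w 0.0113 q6 -1.17 tooly [ 0.271  0.962 -0.001] toolx [-0.003 -0.    -1.   ]
shift [25.1 -0.2  0.7] turn -0.6 rows 0.6 0.1
```

View pics/s11.png

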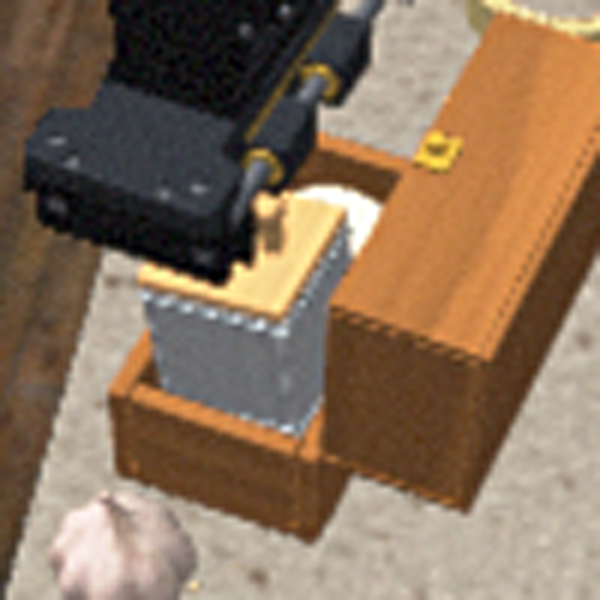

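Emit:
move_arm(
  commands=[
    [1, 7, 0, 0, 0],
    [1, 14, 0, 0, 0],
    [1, 20, 0, 0, 0],
    [1, 23, 0, 0, 0],
    [1, 23, 0, 0, 0],
    [1, 23, 0, 0, 0],
  ],
)

```text
time: 22.88
position: [0.421, 0.1641, 0.1233]
tool_rot: [0.097, 0.701, -0.097, 0.7]
ft_force: [-0.9, 0.0, -5.8]
grip_width: 0.0112
```

```bash
python3 g.py .4208 .1635 .115 -15.2;  python3 - <<'E'
from h import *
s=robot.camera("scene"); crop(s,(200,90,300,190),6,"pics/s12.png")
E
```

```text
t 22.88 p [0.421  0.1641 0.1233] F [-0.9  0.  -5.8] w 0.0112 q6 -1.17 tooly [ 0.271  0.962 -0.   ] toolx [-0.001 -0.    -1.   ]
shift [ 8.3 -0.6 -0. ] turn -0.5 rows 0.2 0.1
```

View pics/s12.png

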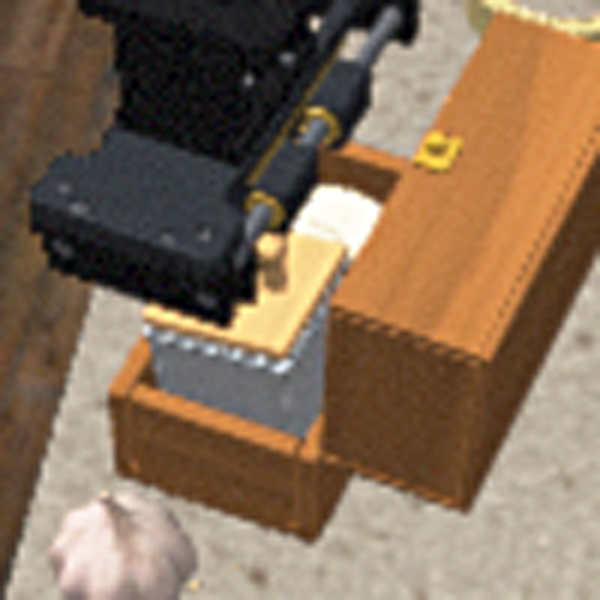

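Emit:
move_arm(
  commands=[
    [1, 2, 0, 0, 0],
    [1, 4, 0, 0, 0],
    [1, 6, 0, 0, 0],
    [1, 8, 0, 0, 0],
    [1, 8, 0, 0, 0],
  ],
)

```text
time: 23.35
position: [0.4209, 0.164, 0.1152]
tool_rot: [0.097, 0.701, -0.097, 0.7]
ft_force: [0.2, 0.4, -6.4]
grip_width: 0.0112
```

```bash
python3 g.py .4208 .1635 .115 -15.2
```

```text
t 23.35 p [0.4209 0.164  0.1152] F [ 0.2  0.4 -6.4] w 0.0112 q6 -1.17 tooly [ 0.271  0.962 -0.   ] toolx [-0.001 -0.    -1.   ]
shift [ 0.2 -0.6  0. ] turn -0.5 rows 0.0 0.1
```

Emit:
move_arm(
  commands=[
    [1, 1, 0, 0, 0],
    [1, 2, 0, 0, 0],
    [1, 3, 0, 0, 0],
    [1, 4, 0, 0, 0],
    [1, 4, 0, 0, 0],
  ],
)

```text
time: 23.77
position: [0.4227, 0.1641, 0.113]
tool_rot: [0.097, 0.699, -0.097, 0.702]
ft_force: [0.8, -0.9, 8.9]
grip_width: 0.0109
```

```bash
python3 g.py .4208 .1635 .115 -15.2
python3 - <<'E'
from h import *
s=robot.camera("scene"); crop(s,(200,90,300,190),6,"pics/s13.png")
E
```

```text
t 23.77 p [0.4227 0.1641 0.113 ] F [ 0.8 -0.9  8.9] w 0.0109 q6 -1.17 tooly [0.271 0.963 0.001] toolx [ 0.004  0.    -1.   ]
shift [-2.1 -1.  -1.6] turn -0.5 rows 0.1 0.1
```

View pics/s13.png

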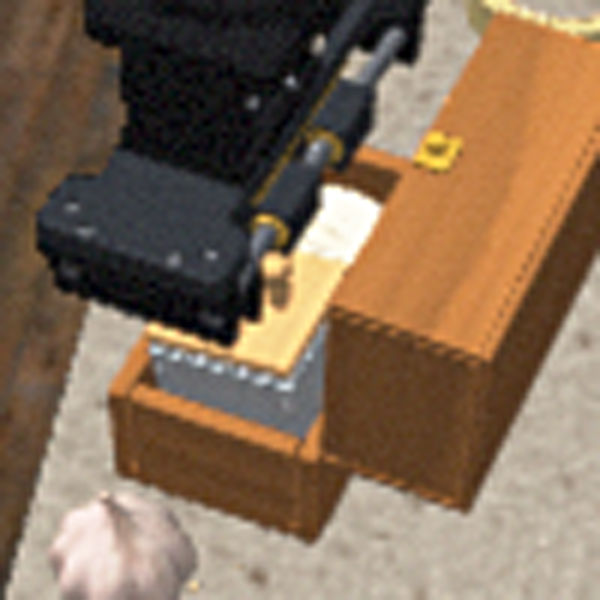

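Emit:
move_arm(
  commands=[
    [0.6, -1, 0, 0, 0],
    [0.2, -1, 0, 0, 0],
    [0, -1, 0, 0, 0],
    [0, -1, 0, 0, 0],
    [0, -1, 0, 0, 0],
    [0, -1, 0, 0, 0],
    [0, -1, 0, 0, 0],
  ],
)

```text
time: 24.4
position: [0.421, 0.1641, 0.1124]
tool_rot: [0.097, 0.701, -0.097, 0.7]
ft_force: [0.3, -0.4, -0.0]
grip_width: 0.0419
```

Emit:
move_arm(
  commands=[
    [0, -10, 0, 0, 0],
    [0, -30, 0, 0, 0],
    [0, -60, 0, 0, 0],
    [0, -100, 0, 0, 0],
    [0, -120, 0, 0, 0],
    [0, -120, 0, 0, 0],
  ],
)

```text
time: 24.9
position: [0.4239, 0.1646, 0.2367]
tool_rot: [0.098, 0.697, -0.096, 0.704]
ft_force: [1.0, 0.0, -0.1]
grip_width: 0.0431
```

```bash
python3 g.py .4208 .1635 .115 -15.2
python3 - <<'E'
from h import *
s=robot.camera("scene"); crop(s,(200,90,300,190),6,"pics/s14.png")
E
```

```text
t 24.9 p [0.4239 0.1646 0.2367] F [ 1.   0.  -0.1] w 0.0431 q6 -1.17 tooly [0.271 0.963 0.004] toolx [ 0.01   0.001 -1.   ]
shift [121.7  -2.4  -3.8] turn -0.5 rows 2.9 0.1
```

View pics/s14.png

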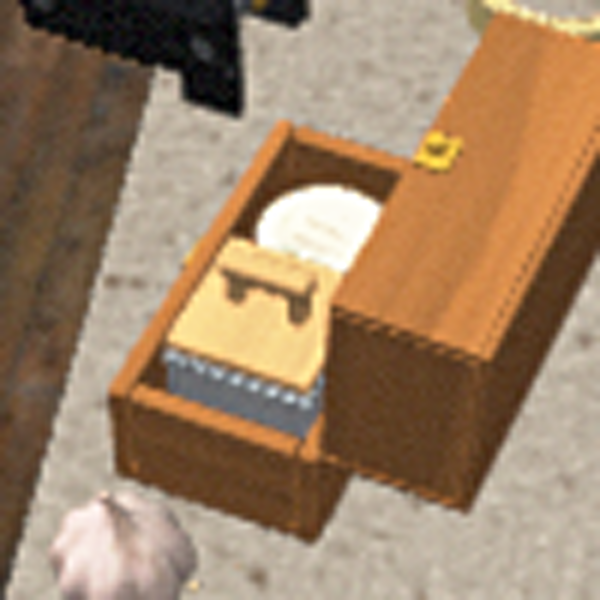

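```bash
cat > lid.py <<'E'
from fit import *
BX=np.array([.4275,.162]);YAW=np.radians(-15.1)
def bw(lx,ly,z): 
    c,s_=np.cos(YAW),np.sin(YAW); return np.array([BX[0]+c*lx-s_*ly,BX[1]+s_*lx+c*ly,z])
def lp(th,a,b,ly): # lid pt a in front, b above hinge
    return bw(.048-a*np.cos(th)+b*np.sin(th),ly,.058+a*np.sin(th)+b*np.cos(th))
E
python3 - <<'E'
from lid import *
for th in (1.55,1.6,1.65,1.7,1.75,1.8):
    print(th,*[np.round((px(t,lp(th,.096,.066,y))-[125,130])*6+2.5) for y in(.130,-.048)],*[np.round((px(s,lp(th,.096,b,y))-[210,85])*6+2.5) for b in(.066,0) for y in(.130,-.048)])
E
python3 g.py .587 .1617 .237 -15.1
```

```text
1.55 [93. 40.] [533. 165.] [578.  77.] [415. 379.] [426.  35.] [250. 326.]
1.6 [99. 30.] [537. 155.] [588.  87.] [426. 389.] [437.  38.] [261. 330.]
1.65 [106.  21.] [541. 145.] [597.  97.] [437. 399.] [448.  42.] [273. 334.]
1.7 [112.  12.] [546. 135.] [607. 107.] [448. 410.] [459.  46.] [285. 339.]
1.75 [118.   4.] [550. 127.] [615. 118.] [458. 421.] [469.  50.] [297. 345.]
1.8 [124.  -3.] [554. 119.] [623. 129.] [467. 432.] [480.  56.] [308. 350.]
t 24.95 p [0.4225 0.1643 0.2346] F [ 1.  -0.2 -0.4] w 0.0439 q6 -1.17 tooly [0.271 0.963 0.002] toolx [ 0.006  0.001 -1.   ]
shift [ -1.4  42.1 159. ] turn -0.6 rows 3.9 0.1
```

Emit:
move_arm(
  commands=[
    [1, -2, 10, 36, 0],
    [1, -2, 20, 72, 0],
    [1, -2, 30, 108, 0],
    [1, -2, 38, 142, 0],
    [1, -2, 42, 159, 0],
    [1, -2, 42, 159, 0],
    [1, -2, 42, 159, 0],
  ],
)

```text
time: 25.53
position: [0.5847, 0.161, 0.232]
tool_rot: [0.097, 0.702, -0.097, 0.699]
ft_force: [-0.1, 0.5, -1.3]
grip_width: 0.0053
```

```bash
python3 g.py .587 .1617 .165 -15.1
python3 - <<'E'
from h import *
s=robot.camera("scene"); crop(s,(180,60,320,200),4,"pics/s15.png")
E
```

```text
t 25.53 p [0.5847 0.161  0.232 ] F [-0.1  0.5 -1.3] w 0.0053 q6 -1.21 tooly [ 0.272  0.962 -0.002] toolx [-0.005 -0.    -1.   ]
shift [66.9  1.4  2.3] turn -0.7 rows 1.6 0.1
```

View pics/s15.png

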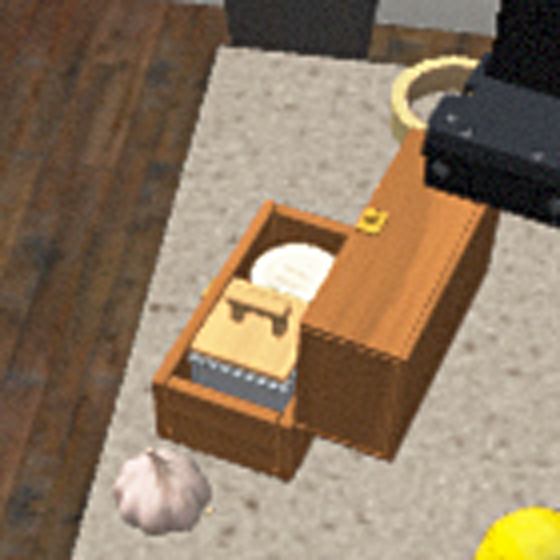

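Emit:
move_arm(
  commands=[
    [1, 25, 1, 2, 0],
    [1, 50, 1, 2, 0],
    [1, 64, 1, 2, 0],
    [1, 67, 1, 2, 0],
    [1, 67, 1, 2, 0],
    [1, 67, 1, 2, 0],
  ],
)

```text
time: 26.08
position: [0.5872, 0.162, 0.168]
tool_rot: [0.097, 0.701, -0.097, 0.7]
ft_force: [0.8, -0.1, 0.2]
grip_width: 0.0001
```

```bash
python3 g.py .587 .1617 .165 -15.1
python3 - <<'E'
from lid import *
# push trajectory: tip corner on (-85,66) with over-drive angle
o=robot.get_obs(); M=R.from_quat(o["tool_rot"]).as_matrix()
for th in np.arange(1.6,-.11,-.1):
    p=lp(th,.085,.066,.041); c=bw(.0095,0,0)-bw(0,0,0); p=p+c*1; tcp=p+[0,0,.025]
    print(round(th,2),np.round(tcp,4),np.round(M.T@(tcp-o["position"])*1000,1))
E
```

```text
t 26.08 p [0.5872 0.162  0.168 ] F [ 0.8 -0.1  0.2] w 0.0001 q6 -1.21 tooly [0.271 0.963 0.   ] toolx [-0.  0. -1.]
shift [ 3.  -0.3 -0.1] turn -0.6 rows 0.1 0.1
1.6 [0.5598 0.1688 0.166 ] [  2.   -0.9 -28.2]
1.5 [0.5515 0.171  0.1725] [ -4.4  -1.  -36.8]
1.4 [0.5425 0.1734 0.178 ] [ -9.9  -1.1 -46. ]
1.3 [0.5331 0.176  0.1826] [-14.5  -1.2 -55.8]
1.2 [0.5233 0.1786 0.1861] [-18.1  -1.3 -65.9]
1.1 [0.5133 0.1813 0.1887] [-20.6  -1.4 -76.4]
1.0 [0.503  0.1841 0.1902] [-22.1  -1.5 -87. ]
0.9 [0.4926 0.1869 0.1906] [-22.6  -1.7 -97.8]
0.8 [0.4822 0.1897 0.19  ] [ -21.9   -1.8 -108.5]
0.7 [0.472  0.1925 0.1882] [ -20.2   -1.9 -119.1]
0.6 [0.4619 0.1952 0.1855] [ -17.4   -2.  -129.5]
0.5 [0.4522 0.1978 0.1817] [ -13.6   -2.1 -139.6]
0.4 [0.4429 0.2003 0.1769] [  -8.8   -2.2 -149.2]
0.3 [0.4341 0.2027 0.1712] [  -3.1   -2.3 -158.3]
0.2 [0.4259 0.2049 0.1646] [   3.5   -2.4 -166.8]
0.1 [0.4184 0.2069 0.1572] [  10.9   -2.5 -174.6]
-0.0 [0.4116 0.2087 0.149 ] [  19.1   -2.6 -181.6]
-0.1 [0.4057 0.2104 0.1402] [  27.9   -2.6 -187.8]
```

Emit:
move_arm(
  commands=[
    [1, 4, -1, -20, 0],
    [1, 2, -1, -32, 0],
    [1, -5, -1, -42, 0],
    [1, -9, -1, -51, 0],
    [1, -13, -1, -61, 0],
    [1, -16, -1, -71, 0],
    [1, -18, -1, -82, 0],
    [1, -18, -1, -82, 0],
  ],
)

```text
time: 26.75
position: [0.5085, 0.1832, 0.1885]
tool_rot: [0.097, 0.699, -0.096, 0.702]
ft_force: [1.8, -2.3, 2.6]
grip_width: 0.0004
```

```bash
python3 g.py .4926 .1869 .19 -15.1
python3 - <<'E'
from h import *
s=robot.camera("scene"); crop(s,(180,60,320,200),4,"pics/s16.png")
E
```

```text
t 26.75 p [0.5085 0.1832 0.1885] F [ 1.8 -2.3  2.6] w 0.0004 q6 -1.16 tooly [0.27  0.963 0.001] toolx [ 0.005 -0.    -1.   ]
shift [ -1.6  -0.8 -16.3] turn -0.6 rows 0.4 0.1
```

View pics/s16.png

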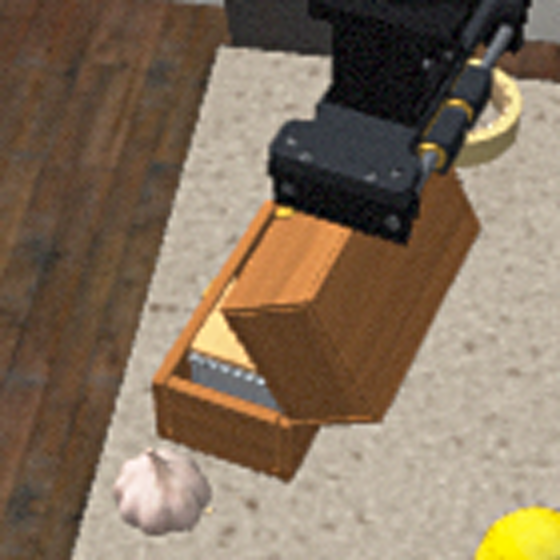

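Emit:
move_arm(
  commands=[
    [1, -3, -1, -16, 0],
    [1, -2, -1, -27, 0],
    [1, 0, -1, -37, 0],
    [1, 3, -1, -48, 0],
    [1, 6, -1, -58, 0],
    [1, 11, -1, -67, 0],
    [1, 17, -1, -76, 0],
    [1, 17, -1, -76, 0],
  ],
)

```text
time: 27.47
position: [0.4307, 0.2032, 0.168]
tool_rot: [0.096, 0.703, -0.097, 0.698]
ft_force: [-0.6, 0.2, 0.6]
grip_width: 0.0004
```

```bash
python3 g.py .4116 .2087 .149 -15.1
python3 - <<'E'
from h import *
s=robot.camera("scene"); crop(s,(180,60,320,200),4,"pics/s17.png")
E
```

```text
t 27.47 p [0.4307 0.2032 0.168 ] F [-0.6  0.2  0.6] w 0.0004 q6 -1.09 tooly [ 0.271  0.963 -0.002] toolx [-0.007 -0.    -1.   ]
shift [ 19.1   0.2 -19.8] turn -0.6 rows 0.7 0.1
```

View pics/s17.png

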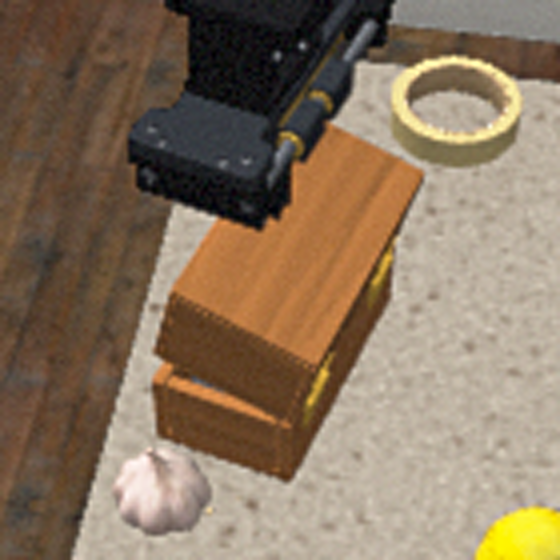

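Emit:
move_arm(
  commands=[
    [1, 6, 0, -8, 0],
    [1, 11, 0, -12, 0],
    [1, 15, 0, -15, 0],
    [1, 19, 0, -16, 0],
    [1, 22, 0, -16, 0],
    [1, 22, 0, -16, 0],
  ],
)

```text
time: 28.02
position: [0.4171, 0.2074, 0.1491]
tool_rot: [0.097, 0.702, -0.097, 0.699]
ft_force: [-9.5, 0.1, 35.2]
grip_width: 0.0005
```

```bash
python3 g.py .4116 .2087 .149 -15.1
python3 - <<'E'
from h import *
s=robot.camera("scene"); crop(s,(180,60,320,200),4,"pics/s18.png")
E
```

```text
t 28.02 p [0.4171 0.2074 0.1491] F [-9.5  0.1 35.2] w 0.0005 q6 -1.08 tooly [ 0.272  0.962 -0.001] toolx [-0.005  0.    -1.   ]
shift [ 0.2 -0.3 -5.7] turn -0.7 rows 0.1 0.1
```

View pics/s18.png

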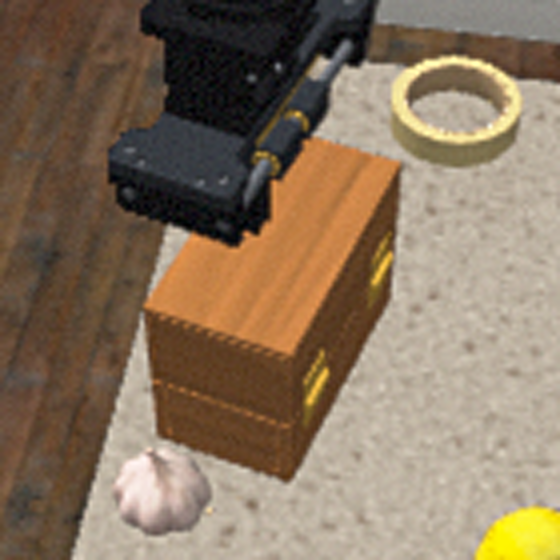

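Emit:
move_arm(
  commands=[
    [1, -5, 0, 0, 0],
    [1, -25, 0, 0, 0],
    [1, -60, 0, 0, 0],
    [1, -95, 0, 0, 0],
    [1, -120, 0, 0, 0],
    [1, -120, 0, 0, 0],
    [1, -120, 0, 0, 0],
  ],
)

```text
time: 28.65
position: [0.4202, 0.2073, 0.2673]
tool_rot: [0.097, 0.699, -0.096, 0.701]
ft_force: [-0.5, 0.7, 0.4]
grip_width: 0.0001
```

```bash
python3 g.py .4116 .2087 .149 -15.1
python3 - <<'E'
from lid import *
s2=robot.camera("scene"); crop(s2,(180,60,320,200),4,"pics/s19.png"); cv2.imwrite("pics/full.png",s2["image"][:,:,::-1])
for y in(-.048,.13): print((px(s2,lp(0,.096,.066,y))-[180,60])*4+1.5,(px(s2,lp(0,0,.066,y))-[180,60])*4+1.5)
E
```

```text
t 28.65 p [0.4202 0.2073 0.2673] F [-0.5  0.7  0.4] w 0.0001 q6 -1.08 tooly [0.271 0.962 0.001] toolx [ 0.003  0.001 -1.   ]
shift [118.3  -1.1  -9. ] turn -0.6 rows 2.8 0.1
[139.680915   303.19164889] [289.19340234 354.25142867]
[265.65831703 118.96738187] [403.64866793 161.32398644]
```

View pics/s19.png

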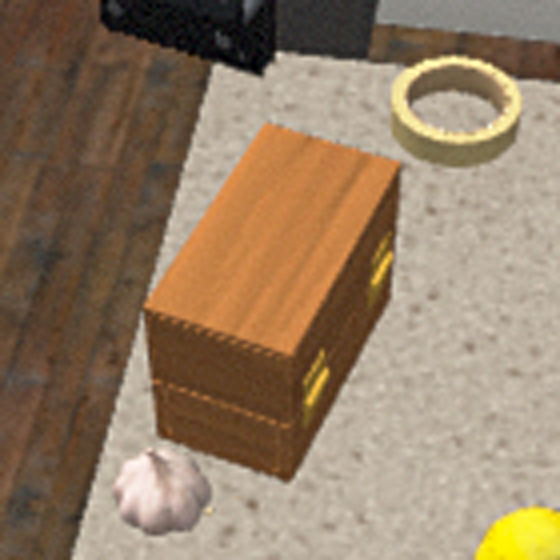

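View pics/full.png

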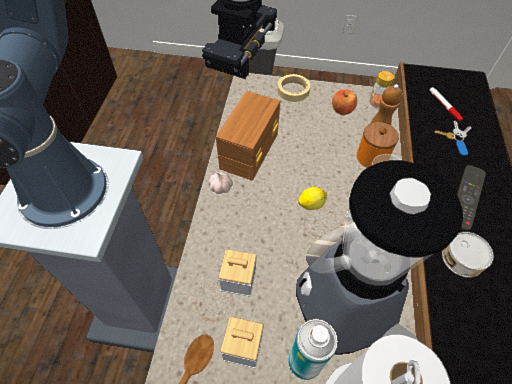

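The lid is shut, with an even seam on the visible end, and its corners are near those projected for angle 0. Both empties stand upright in their places and the robot touches nothing.

```bash
python3 -c "
from rig import robot
print(robot.hand_in())"
```

```text
the job is handed in; nothing more can be done
None
```

I lifted the caddies from left to right. The left one read about 6.5 N, against about 2.3 N and 2.5 N for the middle and right, so the left is the full one. The two empty ones went back upright where they stood. I stood the full one in the free bay, pushed the lid over from behind and pressed it shut. I handed the job in at about 28.7 s.

**Last checks:**
- **Lid:** the fingertips stopped at 124 mm under about 35 N, which is the height given for the shut lid. The last picture shows an even seam on the visible end, and the lid's corners lie within a few mm of where they should be when shut.
- **Empty caddies:** both look unmoved and upright in the last scene picture.
- **Robot:** it was clear of everything at hand-in.

**What went wrong or disagreed:**
- **First try at the bay:** the full caddy touched the box, with about 5 N sideways, and tilted about 6° in the grip. I raised it, moved 7 mm towards the front and lowered it again. In the picture taken before the lid closed over it, it stood flat in the bay. I did not find out for certain why it tilted.
- **Cameras:** the two cameras disagreed by about 5 mm. I used the top camera, which fitted the arm's own position better.

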